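# Fetch the measures from under the riser with a reacher, nest them, clip the reacher away

## Task

Some of the market stall's round measures have ended up under the clear-topped display riser, where a hand does not fit. Take the reacher by its trigger, squeeze it to grip each measure that is there, lift it over the sill and bring it out without putting the hand on any measure still under the riser; then nest them all upright in the largest measure in order of size, each right down on the floor of the next, and press the reacher down into its spring clip holder, handle on the rest block, without moving the other things on the counter.

Things in the scene. Friction and masses are not known exactly. Their poses are not given: they have to be found in the camera images.
- riser: Fixed display riser 220 mm deep, 430 wide, 114 high: clear 6 mm top on two 14 mm side panels. Origin: middle of its front edge, on the table; x inwards (away from the robot), y left. Front open above a 10 mm high sill (x 0-10 mm); 30 mm strip at the back (x 210). Measures stand on the table under it, 55-75 mm behind the front edge, in lanes near y -120, 0, 120 mm. Ornaments on top at the back.
- measure_xl: Largest of four plain round aluminium measures (straight-sided open cups): outside diameter 78 mm, inside 73 mm, 52 mm tall, wall 2.5 mm, floor 4 mm thick, 250 g; origin at the centre of its underside, z up. Stands on the open table to one side, always present; the others nest in it. It is too wide to grasp across and may stay where it is.
- measure_l: Second of four plain round aluminium measures (straight-sided open cups): outside diameter 64 mm, inside 59 mm, 56 mm tall, wall 2.5 mm, floor 4 mm thick, 80 g; origin at the centre of its underside, z up. Starts upright under the riser, if present; absent in some starts.
- measure_m: Third of four plain round aluminium measures (straight-sided open cups): outside diameter 51 mm, inside 46 mm, 60 mm tall, wall 2.5 mm, floor 4 mm thick, 60 g; origin at the centre of its underside, z up. Starts upright under the riser, if present; absent in some starts.
- measure_s: Smallest of four plain round aluminium measures (straight-sided open cups): outside diameter 39 mm, inside 34 mm, 64 mm tall, wall 2.5 mm, floor 4 mm thick, 45 g; origin at the centre of its underside, z up. Starts upright under the riser, if present; absent in some starts.
- reacher: Loose reacher 295 mm long, 270 g, lying on the table. Origin on its underside below the middle of the handle; x towards the jaws, z up. Handle core x -40 to 40 mm, 26 wide, 40 high; tail to x -84. Shaft 12 mm thick, axis at z 18, to a cross head at x 144-158, 122 wide. Balance point about x 20. Pinch both trigger paddles across y from above near x 0: that holds the reacher and works it.
- jaw_mid (a point): Point midway between the jaws, at (185, 0, 18) mm in the reacher's frame. Jaws: x 156-214, z 2-30 mm, shallow V pads. Free: 104 mm apart in the middle, 94 at the ends, 118 over the outsides; fully squeezed 30 apart in the middle. Each jaw moves in 3.1 mm per 1 mm of its paddle.
- reacher_neck (a point): Point on the axis of the reacher's shaft just ahead of the handle, at (65, 0, 18) mm in the reacher's frame: the clip takes the shaft here.
- jaw_l: Left (+y) jaw of the reacher, a moving part of it.
- jaw_r: Right (-y) jaw of the reacher, a moving part of it.
- trigger_l (a joint): Trigger: rubber paddles on both sides of the handle core (x -35 to 35, z 4 to 38 mm), 60 mm over their outer faces when free, 36 squeezed. Value: left paddle's travel, 0 to 0.012 m (right one equal). Each springs back with 8 N rising to 11 N. Squeezed to 58-54 mm it holds the reacher with the jaws still open; 25 N or more grips a measure firmly enough to lift.
- holder: Fixed holder for the reacher at one side of the table. Origin on the table, under the reacher's origin when put away; x the way the jaws then point. A rest block (x -30 to 30 mm, 20 wide, top 20 mm above the table) carries the handle; base plate x -60 to 100, 70 wide, 8 high. Put away, the reacher's underside is 20 mm and its shaft axis 38 mm above the table.
- clip (a point): Middle of the holder's spring clip, at (65, 0, 38) mm in the holder's frame, where reacher_neck belongs. Two sprung black rollers (12 mm diameter, along x, 22 mm long, axes 46.5 mm above the table, 7 mm apart when free) part when the shaft is pushed straight down between them with 5 to 20 N, then close over it. Lying unclipped on top, the shaft axis is at 54 mm.
- jar: Bystander: amber glass jar, 64 mm wide, 90 mm tall. Origin at the centre of its underside.
- bottle: Bystander: green glass bottle, 60 mm wide, 170 mm tall. Origin at the centre of its underside.
- brush: Bystander: wooden mushroom brush, 160 mm long, lying. Origin underneath.
- tin: Bystander: small heavy steel tin, 45 x 50 x 45 mm, under the riser near its back, between two lanes. Origin at the centre of its underside.
- tub: Bystander: white tub, 130 x 90 x 50 mm. Origin at the centre of its underside.
- weight: Bystander: brass weight, 48 mm wide, 35 mm tall. Origin at the centre of its underside.
- spice_can: Bystander: small steel can, 52 mm wide, 70 mm tall. Origin at the centre of its underside.
There are look-alikes about, which are no part of the job. Leave any orange look-alike of the holder alone.

How it is judged:
By the outcome, as a careful person would: the job done as asked, in the order asked, and still so for the second after the job is handed in, with the robot touching nothing.
Of measure_l, measure_m, measure_s only 2 to 3 are there at a start; the rules pass over those that are not, and their reading is None.
At some moment in a run one of measure_xl, measure_l, measure_m, measure_s may be knocked a few centimetres aside while the robot is not near it.
It also fails if it takes over 210 s, if anything falls off the work surface, if the arm or the gripper's body presses on something with over 40 N, if the wrist force passes 120 N, or if a joint passes its speed limit or range.

## Robot

A 7-joint arm with a two-finger parallel gripper is mounted at the origin on the work surface. World frame = base frame: x ahead of the robot, y to its left, z up, the work surface at z = 0. Lengths are in m, angles in degrees, forces in N, time in s.
With the tool pointing down it reaches from about 0.425 to 0.825 m from the base axis. Payload 3.6 kg.
Tool frame: the origin (TCP) lies on the centre line of the jaws, within the pads' length; the fingertips stand 8 mm ahead of it and the grasp point (between the pads) lies 11 mm behind it; z points along the fingers, y is the direction in which the jaws open and shut (so a half turn about z gives the same grasp; the last joint's range is limited). The gripper opens to 93 mm and grips with 3 to 60 N. Pads are 15 mm wide; open, the fingers measure 128 mm over their backs; the gripper's body (75 mm by 188 mm) begins 65 mm behind the grasp point.
Start: joints at [62.71, 35.231, -0.722, 81.555, 0.464, 63.22, -2.315], TCP at [0.283, -0.585, 0.227] pointing down, gripper open.
Joint ranges: [-178.69, 178.69], [-17.37, 117.87], [-77.05, 75.6], [15.02, 138.74], [-78.02, 258.01], [0.78, 113.62], [-162.83, 162.83]. Speed limits (degrees/s): [159.86, 159.86, 180, 180, 180, 180, 180].

## Interface

Orientations are given as a 3x3 rotation matrix whose columns are the frame's x, y, z axes.
In Python, from station import arm gives the robot as it stands.
- The arm moves only by the shell command python3 -m handwheel 'ROWS' [FORCE]. ROWS is text: rows parted by semicolons, each of 7 numbers parted by spaces: the shift along the world's x, y, z in m, then the turn, a rotation vector about the world's x, y, z in degrees, then the opening in per cent of the stroke, from 0 (shut) to 100 (fully open). In form: tx ty tz rx ry rz claw; .... A call has exactly 10 rows; each row is the pose to reach, as a shift and turn from the pose measured when the call began; what a row does not reach only later rows make up. A row lasts 1/12 s, in which the tool goes at most 41.7 mm and 7.16 degrees, less where a joint would pass 70% of its speed; a pose out of reach is approached as far as the arm can. A call with a gripper value outside its range is refused whole. The fingers move at their own pace and stop on an object; FORCE is the grip in N (left out, the last holds). Time passes only in rows, so rows that repeat a pose let the fingers close, or fill a call up. It gives the time, the measured TCP pose, the force and the opening at its end, in the units of the state.
- arm.observe(): the state, without advancing time (a new reading comes with each control period).
- arm.grab_frame(name): name is "scene" or "top" or "wrist"; returns a dict with "pixels" (480x640x3 uint8, red, green, blue), "fx", "fy", "cx", "cy" (pixels), "origin" and "orientation" of the camera in the world. Camera axes: x right, y down, z forward; pixel columns grow to the right and rows downward; lengths in m; the calibration is good to about 2 mm. A picture is of the moment at which its call begins. There is no depth.
- arm.hand_in(): hands the job in, once; it reports no verdict.
The state is a dict: "clock": time; "joint_positions": joint angles; "qd": joint speeds; "joint_torque": joint torques, N m; "position": TCP position; "orientation": TCP orientation; "wrist_force": force on the tool from outside, world axes, zero at the start; "moment": the same for the moment, N m; "gripper_width": finger opening in m.
Only numpy, scipy, OpenCV 4.12 (cv2) and the standard library are available. Lean on these libraries where they do the work, as an engineer would, in place of code of your own. Each camera call takes 0.05 s, during which the arm holds its last target. There are 200 camera calls.

## Working session

There is one attempt and no reset: what is moved stays moved. The work goes in short steps, Python scripts to look and compute and a shell command to move; the robot and the scene stay as the last step left them, time stands still between calls to the robot, and variables do not carry over. Pictures are saved under pics/ and viewed, about 12 in all and at most 16, crops included, and the job is handed in when it is done.

```bash
ls; mkdir -p pics
cat > h.py <<'E'
from station import arm
import numpy as np, cv2
def grab(n,save=None):
    f=arm.grab_frame(n)
    if save: cv2.imwrite('pics/'+save,cv2.cvtColor(np.array(f['pixels']),cv2.COLOR_RGB2BGR))
    return f
def ray(f,u,v):
    R=np.array(f['orientation']);d=R@np.array([(u-f['cx'])/f['fx'],(v-f['cy'])/f['fy'],1.])
    return np.array(f['origin']),d
def onz(f,u,v,z):
    o,d=ray(f,u,v);return o+d*(z-o[2])/d[2]
def proj(f,p):
    R=np.array(f['orientation']);c=R.T@(np.array(p)-np.array(f['origin']))
    return np.array([f['cx']+f['fx']*c[0]/c[2],f['cy']+f['fy']*c[1]/c[2]])
E
python3 - <<'E'
from h import *
import pickle
for n in ['scene','top','wrist']:
    f=grab(n,n+'0.png'); pickle.dump(f,open(n+'0.pkl','wb'))
    print(n,f['fx'],f['cx'],f['cy'],np.round(f['origin'],3),np.round(f['orientation'],3).tolist())
s=arm.observe();print({k:np.round(v,3).tolist() for k,v in s.items()})
E
```

```text
pics
scene 473.7621858836061 314.5392902128747 242.97655555146395 [1.53  0.253 0.822] [[-0.242, 0.575, -0.781], [0.97, 0.129, -0.206], [-0.017, -0.808, -0.589]]
top 460.8880807875307 323.4779446544973 249.77762234098597 [0.429 0.015 1.229] [[-0.024, -0.996, 0.085], [-1.0, 0.024, -0.0], [-0.002, -0.085, -0.996]]
wrist 422.59323852912456 320.22525384703414 242.6538286052818 [ 0.349 -0.554  0.384] [[0.434, -0.869, -0.236], [-0.901, -0.419, -0.111], [-0.002, 0.261, -0.965]]
{'clock': 0.15, 'joint_positions': [62.712, 35.278, -0.722, 81.619, 0.467, 63.221, -2.315], 'qd': [0.043, -0.171, -0.028, -0.213, 0.07, -0.128, 0.048], 'joint_torque': [0.001, -45.935, 0.209, -16.594, -0.061, 0.018, 0.0], 'position': [0.282, -0.585, 0.226], 'orientation': [[0.901, 0.435, -0.001], [0.435, -0.901, 0.002], [-0.0, -0.002, -1.0]], 'wrist_force': [-0.123, 0.643, 0.061], 'moment': [0.04, 0.024, -0.011], 'gripper_width': 0.093}
```

View pics/top0.png

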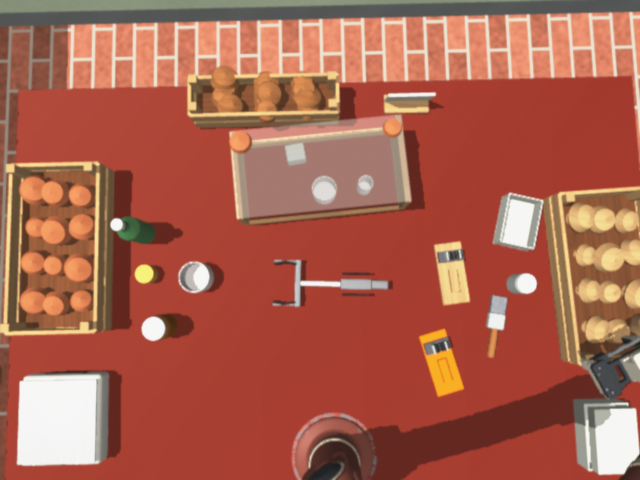

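View pics/scene0.png

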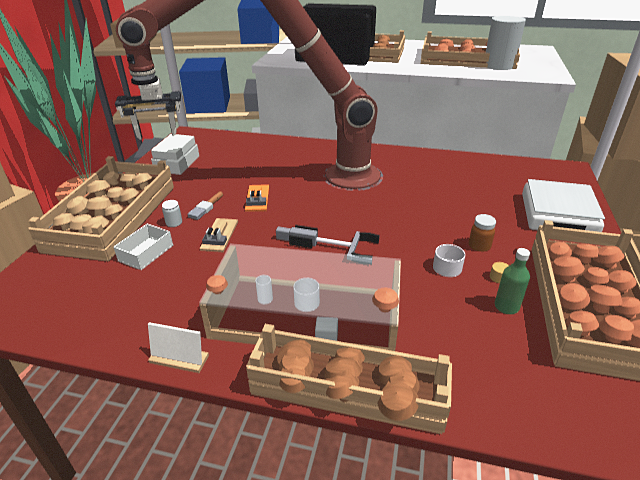

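Top view: reacher at (335,284), jaws facing left (+y). Riser at (320,170), with cups at (324,189) and (365,184), and the tin at (295,154). The XL cup is at (196,277), the beech holder at (452,272), and the orange look-alike at (441,362) is to be left alone. Other possible confusions are the tub (519,222), brush (497,325), spice can (522,284), jar (154,328) and weight (145,273). Now the close crop.

Run:
```python
import cv2,numpy as np
t=cv2.imread('pics/top0.png')
a=cv2.resize(t[105:235,225:415],None,fx=4,fy=4,interpolation=cv2.INTER_CUBIC)[:,:760]
b=cv2.resize(t[235:315,265:475],None,fx=3.6,fy=3.6,interpolation=cv2.INTER_CUBIC)
cv2.imwrite('pics/c1.png',cv2.resize(a,(800,547)))
cv2.imwrite('pics/c2.png',b)
```

```text
(no output)
```

View pics/c1.png

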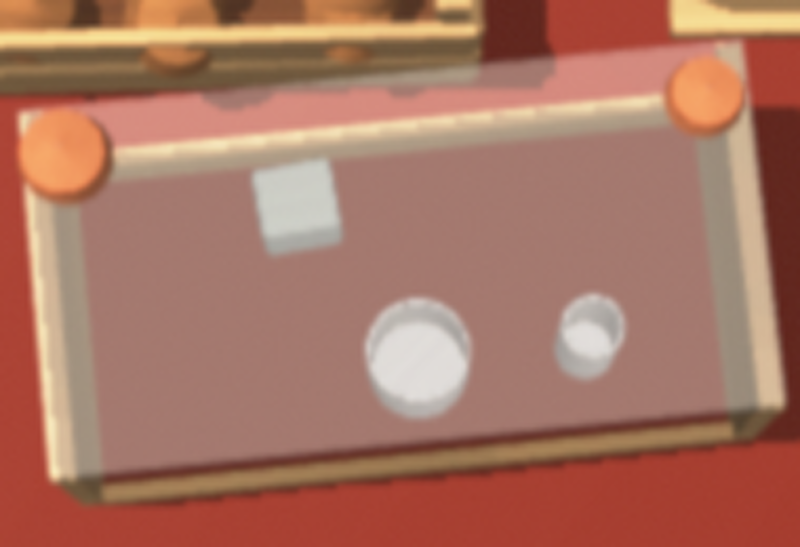

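View pics/c2.png

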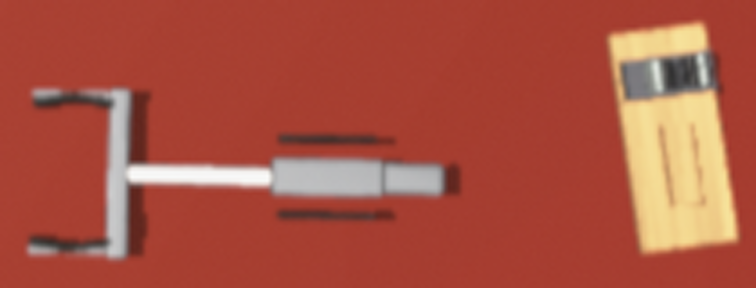

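The rim diameter ratio is about 1.55–1.6, so the cups look like L (lane 0) and S (lane −120). Next, measuring everything.

```bash
cat >> h.py <<'E'
def blobs(f,mask,amin=30):
    n,l,st,c=cv2.connectedComponentsWithStats(mask.astype(np.uint8))
    return [(l==i,st[i],c[i]) for i in range(1,n) if st[i][4]>=amin]
def hsv(f): return cv2.cvtColor(np.array(f['pixels']),cv2.COLOR_RGB2HSV).astype(int)
E
python3 - <<'E'
from h import *
import pickle
f=pickle.load(open('top0.pkl','rb'))
k=800/760*4
c=lambda u,v:(225+u/k-.5+.125,105+v/k-.5+.125)
P=[onz(f,*c(u,v),.114)[:2] for u,v in [(52,480),(783,408),(742,42),(20,115)]]
print('riser',np.round(P,4).tolist(),[np.linalg.norm(P[i]-P[(i+1)%4]).round(4) for i in range(4)])
yaw=np.arctan2(*( (P[0]-P[1])*[-1,1])); yaw=np.arctan2(-(P[0]-P[1])[0],(P[0]-P[1])[1]); o=(P[0]+P[1])/2
print('origin',o,np.degrees(yaw)); R=np.array([[np.cos(yaw),-np.sin(yaw)],[np.sin(yaw),np.cos(yaw)]])
H=hsv(f); 
# cups: low saturation, bright
m=(H[...,1]<60)&(H[...,2]>120)
for b,st,ce in blobs(f,m,60):
    (cx,cy),r=cv2.minEnclosingCircle(np.argwhere(b)[:,::-1].astype(np.float32))
    if 150<cx<420 and 120<cy<320:
        p=onz(f,cx,cy,.056); print(np.round([cx,cy,r],1),st[4],'z.056',np.round(p,4),'riserframe',np.round(R.T@(p[:2]-o),4),'d~',2*r*(f['origin'][2]-.056)/f['fx'])
# reacher points
q=lambda u,v:(265+u/3.6-.4,235+v/3.6-.4)
for n,u,v,z in [('headL/R',120,90,.03),('headb',118,258,.03),('shaft near handle',271,176,.024),('shaft head',130,173,.024),('handle front',272,176,.04),('tail end',443,178,.035),('padU',335,139,.038),('padL',335,215,.038)]:
    print(n,np.round(onz(f,*q(u,v),z),4))
for n,u,v in [('TL',608,36),('TR',704,22),('BR',738,242),('BL',643,253)]: print('holder',n,np.round(onz(f,*q(u,v),.008),4))
E
```

```text
riser [[0.6054, 0.2247], [0.6373, -0.2007], [0.8568, -0.1853], [0.8231, 0.2418]] [np.float64(0.4266), np.float64(0.2201), np.float64(0.4284), np.float64(0.2184)]
origin [0.62133598 0.01198685] 4.290177929395761
[319.5 169.  354.2] 6999 z.056 [0.7392 0.0206 0.056 ] riserframe [ 0.1182 -0.0003] d~ 1.80243461070741
[399.  169.5  31.8] 442 z.056 [ 0.7329 -0.1853  0.056 ] riserframe [ 0.0965 -0.2051] d~ 0.16156288627169993
[295.5 153.   13.6] 448 z.056 [0.7832 0.082  0.056 ] riserframe [0.1666 0.0577] d~ 0.0694396375740335
[241.5 186.   31.1] 304 z.056 [0.6994 0.2232 0.056 ] riserframe [0.0937 0.2048] d~ 0.15824386695117523
[323.5 189.6  14.6] 608 z.056 [0.6849 0.0115 0.056 ] riserframe [ 0.0633 -0.0052] d~ 0.07452078987368463
[364.5 184.5  10.6] 280 z.056 [ 0.6956 -0.0947  0.056 ] riserframe [ 0.0661 -0.112 ] d~ 0.05396802102436421
[335.5 283.6  51.7] 925 z.056 [ 0.4421 -0.0131  0.056 ] riserframe [-0.1806 -0.0116] d~ 0.2630219601057053
[194.8 277.4  16.6] 749 z.056 [0.4664 0.3441 0.056 ] riserframe [-0.1296  0.3428] d~ 0.08471434875436208
headL/R [0.5071 0.0825 0.03  ]
headb [0.3863 0.0862 0.03  ]
shaft near handle [ 0.4424 -0.0253  0.024 ]
shaft head [0.4471 0.0767 0.024 ]
handle front [ 0.4422 -0.0255  0.04  ]
tail end [ 0.4379 -0.1482  0.035 ]
padU [ 0.4676 -0.0714  0.038 ]
padL [ 0.4134 -0.0698  0.038 ]
holder TL [ 0.5397 -0.2775  0.008 ]
holder TR [ 0.5484 -0.3488  0.008 ]
holder BR [ 0.3863 -0.3657  0.008 ]
holder BL [ 0.38   -0.2959  0.008 ]
```

```bash
python3 -m handwheel '0.01 0.035 0 0 0 7 100; 0.022 0.07 0 0 0 14 100; 0.034 0.105 0 0 0 21 100; 0.045 0.14 0 0 0 28 100; 0.056 0.175 0 0 0 35 100; 0.067 0.21 0 0 0 42 100; 0.078 0.245 0 0 0 49 100; 0.089 0.28 0 0 0 55 100; 0.1 0.315 0 0 0 62 100; 0.11 0.35 0 0 0 62 100' 40
python3 - <<'E'
from h import *
s=arm.observe();print(np.round(s['position'],4),np.round(s['orientation'],3).tolist(),np.round(s['joint_positions'],1))
import pickle
f=pickle.load(open('top0.pkl','rb'));k=800/760*4
c=lambda u,v:(225+u/k-.375,105+v/k-.375)
o=np.array([.6213,.0120]);y=np.radians(4.29);R=np.array([[np.cos(y),-np.sin(y)],[np.sin(y),np.cos(y)]])
for n,u,v,z in [('L',418,351,.056),('S',592,327,.064)]:
    p=onz(f,*c(u,v),z);print(n,p.round(4),(R.T@(p[:2]-o)).round(4))
E
```

```text
clock: 0.98
position: [0.3924, -0.2331, 0.2257]
orientation: [[0.035, 0.999, -0.002], [0.999, -0.035, 0.0], [0.0, -0.002, -1.0]]
wrist_force: [0.5, 0.1, 0.1]
gripper_width: 0.093
[ 0.3924 -0.2331  0.2257] [[0.035, 0.999, -0.002], [0.999, -0.035, 0.0], [0.0, -0.002, -1.0]] [ 43.6  19.4 -20.9 111.7   8.9  50.6  16.1]
L [0.689  0.0104 0.056 ] [ 0.0674 -0.0067]
S [ 0.6995 -0.096   0.064 ] [ 0.0699 -0.1136]
```

```bash
python3 -m handwheel '0.008 0.03 0 0 0 0 100; 0.016 0.06 0 0 0 0 100; 0.024 0.09 0 0 0 0 100; 0.032 0.12 0 0 0 0 100; 0.04 0.15 0 0 0 0 100; 0.048 0.176 0 0 0 0 100; 0.048 0.176 0 0 0 0 100; 0.048 0.176 0 0 0 0 100; 0.048 0.176 0 0 0 0 100; 0.048 0.176 0 0 0 0 100'
python3 - <<'E'
from h import *
f=grab('wrist','w1.png')
for p in [(.4405,-.0655,.04),(.4408,-.0575,.04),(.442,-.0255,.04)]: print(proj(f,p).round(1))
s=arm.observe();print(np.round(s['joint_positions'],1))
E
```

```text
clock: 1.82
position: [0.4399, -0.0587, 0.2255]
orientation: [[0.038, 0.999, -0.003], [0.999, -0.038, -0.001], [-0.001, -0.003, -1.0]]
wrist_force: [-0.4, 0.7, 0.3]
gripper_width: 0.0927
[320.8 226.5]
[320.8 217.1]
[320.8 178.2]
[ 23.1  18.7 -24.1 113.3   9.9  50.1  -8.5]
```

View pics/w1.png

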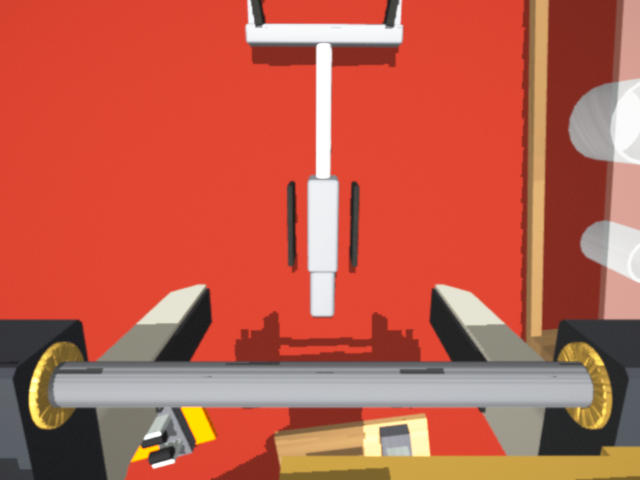

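The handle centre is at (323,225) and its front edge at row 178, as predicted. The +y side is clear. Descending.

```bash
python3 -m handwheel '0.001 0.001 -0.03 0 0 0 100; 0.002 0.001 -0.06 0 0 0 100; 0.002 0.001 -0.09 0 0 0 100; 0.002 0.001 -0.12 0 0 0 100; 0.002 0.001 -0.15 0 0 0 100; 0.002 0.001 -0.175 0 0 0 100; 0.002 0.001 -0.195 0 0 0 100; 0.002 0.001 -0.205 0 0 0 100; 0.002 0.001 -0.211 0 0 0 100; 0.002 0.001 -0.211 0 0 0 100'
python3 -m handwheel '0 0 0 0 0 0 75; 0 0 0 0 0 0 70; 0 0 0 0 0 0 66; 0 0 0 0 0 0 64; 0 0 0 0 0 0 62; 0 0 0 0 0 0 61; 0 0 0 0 0 0 60; 0 0 0 0 0 0 60; 0 0 0 0 0 0 60; 0 0 0 0 0 0 60' 40
python3 -m handwheel '0 0 0.005 0 0 0 60; 0 0 0.01 0 0 0 60; 0 0 0.015 0 0 0 60; 0 0 0.02 0 0 0 60; 0 0 0.02 0 0 0 60; 0 0 0.02 0 0 0 60; 0 0 0.02 0 0 0 60; 0 0 0.02 0 0 0 60; 0 0 0.02 0 0 0 60; 0 0 0.02 0 0 0 60'
```

```text
clock: 2.7
position: [0.4414, -0.0586, 0.0136]
orientation: [[0.039, 0.999, -0.005], [0.999, -0.039, -0.001], [-0.001, -0.005, -1.0]]
wrist_force: [-0.5, -0.9, 1.5]
gripper_width: 0.0929
clock: 3.53
position: [0.4416, -0.0587, 0.014]
orientation: [[0.04, 0.999, -0.004], [0.999, -0.04, -0.001], [-0.001, -0.004, -1.0]]
wrist_force: [-0.7, -0.9, 5.5]
gripper_width: 0.0565
clock: 4.37
position: [0.4414, -0.0587, 0.0338]
orientation: [[0.039, 0.999, -0.005], [0.999, -0.039, -0.001], [-0.001, -0.005, -1.0]]
wrist_force: [-0.7, 0.3, -2.2]
gripper_width: 0.0562
```

Holding the reacher (−2.2 N). Now I swing it to face the riser, with the tips outside the front edge.

```bash
python3 -m handwheel '-0.004 -0.011 0.006 0 0 -7 60; -0.008 -0.022 0.012 0 0 -14 60; -0.012 -0.033 0.018 0 0 -21 60; -0.016 -0.044 0.024 0 0 -28 60; -0.02 -0.055 0.03 0 0 -35 60; -0.024 -0.066 0.03 0 0 -42 60; -0.028 -0.077 0.03 0 0 -49 60; -0.032 -0.088 0.03 0 0 -56 60; -0.036 -0.1 0.03 0 0 -63 60; -0.041 -0.111 0.03 0 0 -70 60'
python3 -m handwheel '0 0 0 0 0 -4 60; 0 0 0 0 0 -8 60; 0 0 0 0 0 -12 60; 0 0 0 0 0 -13.4 60; 0 0 0 0 0 -13.4 60; 0 0 0 0 0 -13.4 60; 0 0 0 0 0 -13.4 60; 0 0 0 0 0 -13.4 60; 0 0 0 0 0 -13.4 60; 0 0 0 0 0 -13.4 60'
python3 - <<'E'
from h import *
s=arm.observe();print(np.round(s['joint_positions'],1))
f=grab('wrist','w2.png')
E
```

```text
clock: 5.2
position: [0.4004, -0.1702, 0.0637]
orientation: [[0.954, 0.299, -0.002], [0.299, -0.954, 0.004], [-0.001, -0.005, -1.0]]
wrist_force: [-0.1, -0.8, -3.7]
gripper_width: 0.0564
clock: 6.03
position: [0.4004, -0.1701, 0.0637]
orientation: [[0.998, 0.07, -0.001], [0.07, -0.998, 0.005], [-0.001, -0.005, -1.0]]
wrist_force: [0.3, 0.5, -1.8]
gripper_width: 0.0559
[ 17.6  32.6   3.9 125.5  -6.2  22.2 -59.4]
```

View pics/w2.png

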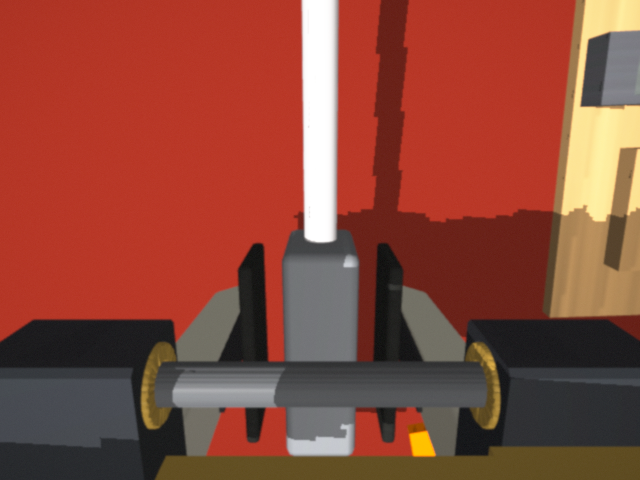

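```bash
python3 -m handwheel '0 0 -0.011 0 0 0 60; 0 0 -0.022 0 0 0 60; 0 0 -0.032 0 0 0 60; 0.008 0.025 -0.032 0 0 0 60; 0.018 0.055 -0.032 0 0 0 60; 0.024 0.085 -0.032 0 0 0 60; 0.03 0.115 -0.032 0 0 0 60; 0.033 0.145 -0.032 0 0 0 60; 0.035 0.167 -0.032 0 0 0 60; 0.035 0.167 -0.032 0 0 0 60'
python3 - <<'E'
from h import *
s=arm.observe();print(np.round(s['joint_positions'],1), s['position'])
f=grab('wrist');print('handle front dist from TCP', onz(f,320,237,s['position'][2]+.026)-s['position'])
f=grab('top','t2.png')
P=np.array(s['position']);
for d in [(.151-.007,.061,.016),(.144,-.061,.016),(.207,.052,.016),(.207,-.052,.016)]:
    x=np.array(s['orientation'])[:,0];y=np.array([-x[1],x[0],0]); print(d,proj(f,P+x*d[0]+y*d[1]+[0,0,d[2]]).round(1))
t=cv2.imread('pics/t2.png')[150:330,230:420]
cv2.imwrite('pics/t2c.png',cv2.resize(t,None,fx=3.3,fy=3.3,interpolation=cv2.INTER_CUBIC))
E
```

```text
clock: 6.92
position: [0.436, 0.0031, 0.0316]
orientation: [[0.997, 0.081, -0.001], [0.081, -0.997, 0.008], [-0.0, -0.008, -1.0]]
wrist_force: [-0.4, -0.7, -3.0]
gripper_width: 0.0562
[ -6.9  36.6   5.7 126.6 -13.2  17.3 -75.1] [0.43601036 0.00313332 0.03160028]
handle front dist from TCP [0.0393588  0.00303273 0.026     ]
(0.144, 0.061, 0.016) [299.7 233. ]
(0.144, -0.061, 0.016) [346.7 228. ]
(0.207, 0.052, 0.016) [300.7 208.6]
(0.207, -0.052, 0.016) [340.6 204.4]
```

View pics/t2c.png

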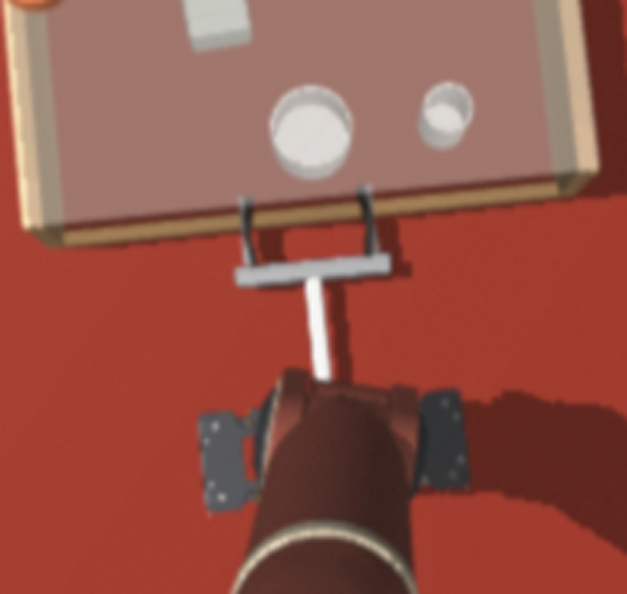

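```bash
python3 -m handwheel '0.003 -0.004 0 0 0 0 60; 0.006 -0.008 0 0 0 0 60; 0.015 -0.008 0 0 0 0 60; 0.025 -0.007 0 0 0 0 60; 0.035 -0.006 0 0 0 0 60; 0.045 -0.005 0 0 0 0 60; 0.055 -0.005 0 0 0 0 60; 0.064 -0.004 0 0 0 0 60; 0.07 -0.004 0 0 0 0 60; 0.07 -0.004 0 0 0 0 60'
python3 -m handwheel '0 0 0 0 0 0 58; 0 0 0 0 0 0 56; 0 0 0 0 0 0 54; 0 0 0 0 0 0 52; 0 0 0 0 0 0 50; 0 0 0 0 0 0 48; 0 0 0 0 0 0 44; 0 0 0 0 0 0 38; 0 0 0 0 0 0 30; 0 0 0 0 0 0 30' 45
python3 - <<'E'
from h import *
f=grab('top','t3.png')
t=cv2.imread('pics/t3.png')[150:330,230:420]
cv2.imwrite('pics/t3c.png',cv2.resize(t,None,fx=3.3,fy=3.3,interpolation=cv2.INTER_CUBIC))
E
```

```text
clock: 7.85
position: [0.5077, -0.0069, 0.0318]
orientation: [[0.997, 0.072, 0.001], [0.072, -0.997, 0.004], [0.002, -0.004, -1.0]]
wrist_force: [0.2, 0.6, -2.6]
gripper_width: 0.0563
clock: 8.68
position: [0.5076, -0.0069, 0.0317]
orientation: [[0.997, 0.072, 0.001], [0.072, -0.997, 0.004], [0.002, -0.004, -1.0]]
wrist_force: [0.1, -0.7, -2.6]
gripper_width: 0.0478
```

View pics/t3c.png

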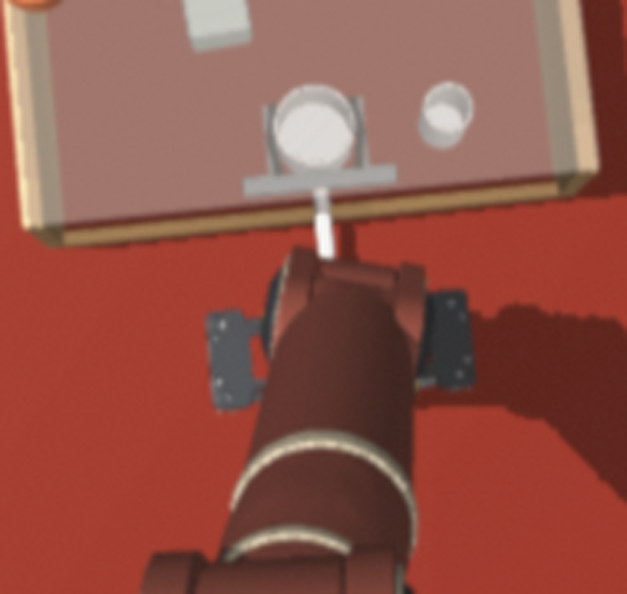

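Gripped at 47.8 mm, as expected for L. Next I lift it over the sill and withdraw.

```bash
python3 -m handwheel '0 0 0.003 0 0 0 30; 0 0 0.006 0 0 0 30; 0 0 0.01 0 0 0 30; 0 0 0.014 0 0 0 30; 0 0 0.018 0 0 0 30; 0 0 0.022 0 0 0 30; 0 0 0.026 0 0 0 30; 0 0 0.028 0 0 0 30; 0 0 0.028 0 0 0 30; 0 0 0.028 0 0 0 30'
python3 -m handwheel '-0.005 0 0 0 0 0 30; -0.012 -0.001 0 0 0 0 30; -0.02 -0.001 0 0 0 0 30; -0.028 -0.002 0 0 0 0 30; -0.036 -0.002 0 0 0 0 30; -0.044 -0.003 0 0 0 0 30; -0.052 -0.004 0 0 0 0 30; -0.06 -0.004 0 0 0 0 30; -0.068 -0.005 0 0 0 0 30; -0.07 -0.005 0 0 0 0 30'
python3 - <<'E'
from h import *
f=grab('top','t4.png');g=grab('scene','s4.png')
t=cv2.imread('pics/t4.png')[130:330,230:420];s=cv2.imread('pics/s4.png')[200:350,180:420]
a=cv2.resize(t,(380,400),interpolation=cv2.INTER_CUBIC);b=cv2.resize(s,(420,262),interpolation=cv2.INTER_CUBIC)
c=np.zeros((400,800,3),np.uint8);c[:,:380]=a;c[:262,380:]=b;cv2.imwrite('pics/m4.png',c)
E
```

```text
clock: 9.57
position: [0.5076, -0.0068, 0.0599]
orientation: [[0.997, 0.072, 0.001], [0.072, -0.997, 0.004], [0.002, -0.004, -1.0]]
wrist_force: [0.6, 0.5, -3.9]
gripper_width: 0.0475
clock: 10.4
position: [0.4354, -0.012, 0.0598]
orientation: [[0.997, 0.072, -0.001], [0.072, -0.997, 0.004], [-0.001, -0.004, -1.0]]
wrist_force: [-0.3, 0.9, -3.4]
gripper_width: 0.0475
```

View pics/m4.png

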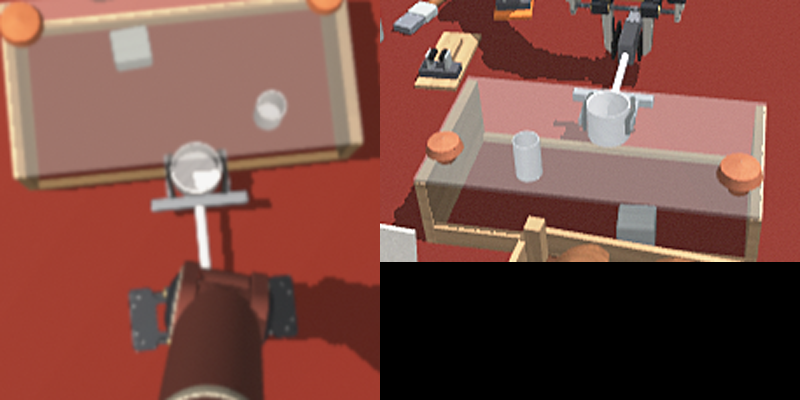

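```bash
python3 -m handwheel '0.001 0 0 0 0 6 30; 0.002 0 0 0 0 13 30; 0.003 0.003 0 0 0 20 30; 0.004 0.008 0 0 0 27 30; 0.005 0.014 0 0 0 34 30; 0.006 0.02 0 0 0 41 30; 0.007 0.026 0 0 0 48 30; 0.008 0.034 0 0 0 55 30; 0.008 0.041 0 0 0 62 30; 0.008 0.047 0 0 0 69 30'
python3 -m handwheel '0 0 0 0 0 2 30; 0 0 -0.004 0 0 2 30; 0 0 -0.008 0 0 2 30; 0 0 -0.012 0 0 2 30; 0 0 -0.016 0 0 2 30; 0 0 -0.02 0 0 2 30; 0 0 -0.024 0 0 2 30; 0 0 -0.026 0 0 2 30; 0 0 -0.028 0 0 2 30; 0 0 -0.028 0 0 2 30'
python3 -m handwheel '0 0 0 0 0 0 45; 0 0 0 0 0 0 50; 0 0 0 0 0 0 52; 0 0 0 0 0 0 54; 0 0 0 0 0 0 56; 0 0 0 0 0 0 58; 0 0 0 0 0 0 60; 0 0 0 0 0 0 60; 0 0 0 0 0 0 60; 0 0 0 0 0 0 60' 40
```

```text
clock: 11.33
position: [0.4464, 0.0357, 0.0601]
orientation: [[0.285, 0.959, -0.001], [0.959, -0.285, 0.003], [0.003, -0.002, -1.0]]
wrist_force: [-0.1, -0.5, -2.5]
gripper_width: 0.048
clock: 12.17
position: [0.4463, 0.0357, 0.0317]
orientation: [[0.251, 0.968, -0.002], [0.968, -0.251, 0.003], [0.002, -0.003, -1.0]]
wrist_force: [0.4, 0.7, -2.7]
gripper_width: 0.0475
clock: 13.0
position: [0.4463, 0.0357, 0.0317]
orientation: [[0.251, 0.968, -0.002], [0.968, -0.251, 0.003], [0.002, -0.003, -1.0]]
wrist_force: [-0.6, -0.6, -3.0]
gripper_width: 0.0561
```

```bash
python3 -m handwheel '-0.003 -0.01 0 0 0 0 60; -0.005 -0.02 0 0 0 0 60; -0.008 -0.03 0 0 0 0 60; -0.01 -0.04 0 0 0 0 60; -0.012 -0.05 0 0 0 0 60; -0.013 -0.06 0 0 0 0 60; -0.013 -0.07 0 0 0 0 60; -0.013 -0.08 0 0 0 0 60; -0.013 -0.09 0 0 0 0 60; -0.013 -0.1 0 0 0 0 60'
python3 -m handwheel '-0.002 -0.005 0 0 0 -6 60; -0.004 -0.011 0 0 0 -13 60; -0.006 -0.017 0 0 0 -20 60; -0.009 -0.023 0 0 0 -27 60; -0.012 -0.029 0 0 0 -34 60; -0.015 -0.035 0 0 0 -41 60; -0.017 -0.041 0 0 0 -48 60; -0.019 -0.047 0 0 0 -55 60; -0.019 -0.052 0 0 0 -62 60; -0.019 -0.054 0 0 0 -69 60'
python3 - <<'E'
from h import *
f=grab('top','t5.png')
s=arm.observe();print(s['position'],np.round(s['orientation'],3).tolist())
t=cv2.imread('pics/t5.png')[150:330,180:440]
cv2.imwrite('pics/t5c.png',cv2.resize(t,None,fx=3,fy=3,interpolation=cv2.INTER_CUBIC))
E
```

```text
clock: 13.83
position: [0.433, -0.0659, 0.0317]
orientation: [[0.252, 0.968, -0.002], [0.968, -0.252, 0.003], [0.002, -0.003, -1.0]]
wrist_force: [-0.8, -0.0, -2.4]
gripper_width: 0.0561
clock: 14.67
position: [0.4134, -0.1218, 0.0318]
orientation: [[0.995, 0.103, 0.002], [0.103, -0.995, 0.002], [0.002, -0.002, -1.0]]
wrist_force: [-0.2, -0.1, -1.0]
gripper_width: 0.0563
[ 0.41362236 -0.12177948  0.0317937 ] [[0.995, 0.099, 0.002], [0.099, -0.995, 0.002], [0.002, -0.002, -1.0]]
```

View pics/t5c.png

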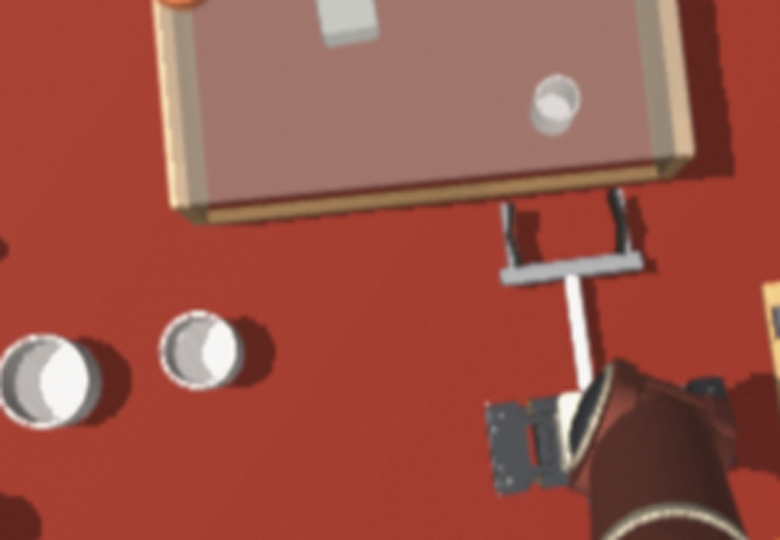

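L stands upright on the open table at crop (202,350), and the jaws are lined up with S at (555,105). Going in.

```bash
python3 -m handwheel '0.008 0.001 0 0 0 -0.6 60; 0.02 0.002 0 0 0 -1.2 60; 0.032 0.003 0 0 0 -1.2 60; 0.044 0.004 0 0 0 -1.2 60; 0.056 0.005 0 0 0 -1.2 60; 0.068 0.006 0 0 0 -1.2 60; 0.08 0.007 0 0 0 -1.2 60; 0.092 0.009 0 0 0 -1.2 60; 0.102 0.01 0 0 0 -1.2 60; 0.104 0.01 0 0 0 -1.2 60'
python3 -m handwheel '0 0 0 0 0 0 57; 0 0 0 0 0 0 54; 0 0 0 0 0 0 51; 0 0 0 0 0 0 49; 0 0 0 0 0 0 47; 0 0 0 0 0 0 45; 0 0 0 0 0 0 43; 0 0 0 0 0 0 41; 0 0 0 0 0 0 36; 0 0 0 0 0 0 30' 45
python3 -m handwheel '0 0 0.003 0 0 0 25; 0 0 0.006 0 0 0 25; 0 0 0.01 0 0 0 25; 0 0 0.014 0 0 0 25; 0 0 0.018 0 0 0 25; 0 0 0.022 0 0 0 25; 0 0 0.026 0 0 0 25; 0 0 0.028 0 0 0 25; 0 0 0.028 0 0 0 25; 0 0 0.028 0 0 0 25'
python3 - <<'E'
from h import *
f=grab('top','t6.png');g=grab('scene','s6.png')
t=cv2.imread('pics/t6.png')[130:330,230:420];s=cv2.imread('pics/s6.png')[200:350,180:420]
a=cv2.resize(t,(380,400),interpolation=cv2.INTER_CUBIC);b=cv2.resize(s,(420,262),interpolation=cv2.INTER_CUBIC)
c=np.zeros((400,800,3),np.uint8);c[:,:380]=a;c[:262,380:]=b;cv2.imwrite('pics/m6.png',c)
E
```

```text
clock: 15.55
position: [0.5203, -0.1113, 0.0318]
orientation: [[0.997, 0.082, 0.005], [0.082, -0.997, 0.002], [0.005, -0.002, -1.0]]
wrist_force: [0.5, 0.5, -2.8]
gripper_width: 0.0562
clock: 16.38
position: [0.5202, -0.1113, 0.0318]
orientation: [[0.997, 0.082, 0.005], [0.082, -0.997, 0.002], [0.005, -0.001, -1.0]]
wrist_force: [-0.7, 0.7, -2.4]
gripper_width: 0.0384
clock: 17.22
position: [0.5203, -0.1113, 0.06]
orientation: [[0.997, 0.082, 0.005], [0.082, -0.997, 0.002], [0.006, -0.001, -1.0]]
wrist_force: [0.1, 0.4, -3.7]
gripper_width: 0.0388
```

View pics/m6.png

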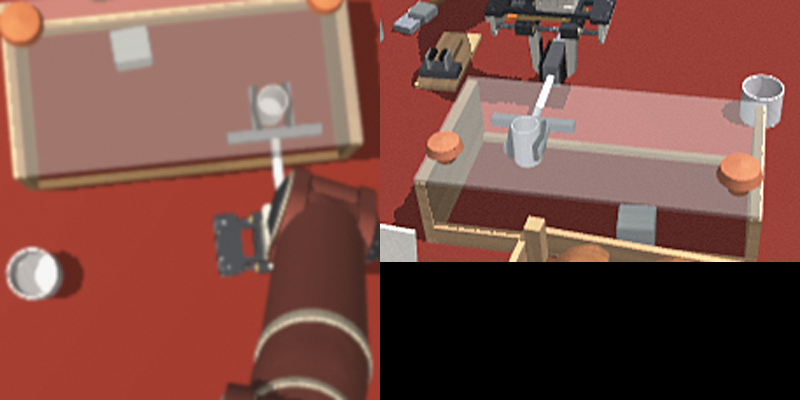

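```bash
python3 -m handwheel '-0.008 -0.001 0 0 0 0 25; -0.018 -0.002 0 0 0 0 25; -0.029 -0.003 0 0 0 0 25; -0.04 -0.004 0 0 0 0 25; -0.051 -0.005 0 0 0 0 25; -0.062 -0.006 0 0 0 0 25; -0.073 -0.007 0 0 0 0 25; -0.084 -0.008 0 0 0 0 25; -0.095 -0.009 0 0 0 0 25; -0.104 -0.009 0 0 0 0 25'
python3 -m handwheel '0.002 0.007 0 0 0 5 25; 0.004 0.014 0 0 0 10 25; 0.006 0.021 0 0 0 15 25; 0.009 0.028 0 0 0 21 25; 0.012 0.036 0 0 0 27 25; 0.015 0.044 0 0 0 33 25; 0.018 0.052 0 0 0 39 25; 0.019 0.06 0 0 0 44 25; 0.019 0.068 0 0 0 47 25; 0.019 0.07 0 0 0 47 25'
python3 -m handwheel '0 0 -0.003 0 0 0 25; 0 0 -0.006 0 0 0 25; 0 0 -0.01 0 0 0 25; 0 0 -0.014 0 0 0 25; 0 0 -0.018 0 0 0 25; 0 0 -0.022 0 0 0 25; 0 0 -0.025 0 0 0 25; 0 0 -0.028 0 0 0 25; 0 0 -0.028 0 0 0 25; 0 0 -0.028 0 0 0 25'
python3 -m handwheel '0 0 0 0 0 0 38; 0 0 0 0 0 0 42; 0 0 0 0 0 0 45; 0 0 0 0 0 0 48; 0 0 0 0 0 0 51; 0 0 0 0 0 0 54; 0 0 0 0 0 0 57; 0 0 0 0 0 0 60; 0 0 0 0 0 0 60; 0 0 0 0 0 0 60' 40
```

```text
clock: 18.15
position: [0.4143, -0.1205, 0.0596]
orientation: [[0.997, 0.081, 0.003], [0.081, -0.997, 0.002], [0.004, -0.002, -1.0]]
wrist_force: [0.5, -0.2, -3.4]
gripper_width: 0.0389
clock: 18.98
position: [0.4329, -0.0492, 0.0596]
orientation: [[0.619, 0.786, 0.0], [0.786, -0.619, 0.005], [0.004, -0.003, -1.0]]
wrist_force: [-0.2, 0.5, -3.4]
gripper_width: 0.0388
clock: 19.82
position: [0.4329, -0.0493, 0.0316]
orientation: [[0.619, 0.786, 0.0], [0.786, -0.619, 0.005], [0.004, -0.003, -1.0]]
wrist_force: [0.0, -0.9, -2.3]
gripper_width: 0.0389
clock: 20.65
position: [0.4329, -0.0493, 0.0316]
orientation: [[0.619, 0.786, 0.0], [0.786, -0.619, 0.005], [0.004, -0.003, -1.0]]
wrist_force: [-0.2, 0.7, -3.6]
gripper_width: 0.0565
```

```bash
python3 -m handwheel '-0.002 -0.008 0 0 0 0 60; -0.004 -0.016 0 0 0 0 60; -0.004 -0.016 0.012 0 0 0 60; -0.004 -0.016 0.024 0 0 0 60; -0.004 -0.016 0.036 0 0 0 60; -0.004 -0.016 0.048 0 0 0 60; -0.004 -0.016 0.06 0 0 0 60; -0.004 -0.016 0.07 0 0 0 60; -0.004 -0.016 0.08 0 0 0 60; -0.004 -0.016 0.08 0 0 0 60'
python3 -m handwheel '0.001 -0.008 0 0 0 5 60; 0.002 -0.016 0 0 0 10 60; 0.003 -0.024 0 0 0 15 60; 0.004 -0.032 0 0 0 20 60; 0.006 -0.04 0 0 0 25 60; 0.008 -0.048 0 0 0 30 60; 0.01 -0.056 0 0 0 34 60; 0.012 -0.064 0 0 0 36.5 60; 0.012 -0.066 0 0 0 36.5 60; 0.012 -0.066 0 0 0 36.5 60'
python3 -m handwheel '0 0 -0.012 0 0 0 60; 0 0 -0.024 0 0 0 60; 0 0 -0.036 0 0 0 60; 0 0 -0.048 0 0 0 60; 0 0 -0.06 0 0 0 60; 0 0 -0.072 0 0 0 60; 0 0 -0.084 0 0 0 60; 0 0 -0.09 0 0 0 60; 0 0 -0.094 0 0 0 60; 0 0 -0.095 0 0 0 60'
python3 -m handwheel '0 0 -0.001 0 0 0 60; 0 0 -0.002 0 0 0 60; 0 0 -0.002 0 0 0 60; 0 0 -0.002 0 0 0 60; 0 0 -0.002 0 0 0 63; 0 0 -0.002 0 0 0 70; 0 0 -0.002 0 0 0 80; 0 0 -0.002 0 0 0 90; 0 0 -0.002 0 0 0 98; 0 0 -0.002 0 0 0 98'
```

```text
clock: 21.48
position: [0.4294, -0.0666, 0.1129]
orientation: [[0.62, 0.785, 0.003], [0.785, -0.62, 0.004], [0.005, 0.0, -1.0]]
wrist_force: [-0.2, -0.2, -2.8]
gripper_width: 0.0562
clock: 22.32
position: [0.4406, -0.1338, 0.1123]
orientation: [[0.036, 0.999, -0.001], [0.999, -0.036, 0.005], [0.005, -0.001, -1.0]]
wrist_force: [-0.4, -0.1, -2.7]
gripper_width: 0.056
clock: 23.15
position: [0.4403, -0.1334, 0.0168]
orientation: [[0.036, 0.999, -0.002], [0.999, -0.036, 0.006], [0.005, -0.002, -1.0]]
wrist_force: [0.3, 0.6, -2.9]
gripper_width: 0.0559
clock: 23.98
position: [0.4405, -0.1334, 0.015]
orientation: [[0.036, 0.999, -0.001], [0.999, -0.036, 0.005], [0.005, -0.002, -1.0]]
wrist_force: [0.4, 0.5, 0.5]
gripper_width: 0.087
```

```bash
python3 -m handwheel '0 0 0.01 0 0 0 100; 0 0 0.03 0 0 0 100; 0 0 0.055 0 0 0 100; 0 0 0.08 0 0 0 100; 0 0 0.105 0 0 0 100; 0 0 0.13 0 0 0 100; 0 0 0.155 0 0 0 100; 0 0 0.18 0 0 0 100; 0 0 0.2 0 0 0 100; 0 0 0.2 0 0 0 100'
python3 - <<'E'
from h import *
f=grab('top','t7.png')
t=cv2.imread('pics/t7.png')[200:330,170:440]
cv2.imwrite('pics/t7c.png',cv2.resize(t,None,fx=2.9,fy=2.9,interpolation=cv2.INTER_CUBIC))
H=hsv(f); m=(H[...,1]<70)&(H[...,2]>110)
for b,st,ce in blobs(f,m,60):
    if 150<ce[0]<420 and 200<ce[1]<330:
        e=cv2.fitEllipse(max(cv2.findContours(b.astype(np.uint8),0,1)[0],key=len)); print(st,np.round(e[0],1),np.round(e[1],1))
        for z in(.052,.056,.064): print(z,onz(f,*e[0],z).round(4))
E
```

```text
clock: 24.82
position: [0.4429, -0.1338, 0.2187]
orientation: [[0.036, 0.999, 0.007], [0.999, -0.036, 0.003], [0.003, 0.007, -1.0]]
wrist_force: [0.1, 0.0, 0.2]
gripper_width: 0.0929
[285 237  16  17 217] [292.9 244.8] [14.9 16.7]
0.052 [0.5439 0.0934 0.052 ]
0.056 [0.5435 0.0931 0.056 ]
0.064 [0.5427 0.0926 0.064 ]
[234 254  26  26 543] [246.4 266.6] [24.8 26.4]
0.052 [0.4909 0.2132 0.052 ]
0.056 [0.4907 0.2125 0.056 ]
0.064 [0.4903 0.2111 0.064 ]
[ 317  255   85   52 1041] [360.3 279.3] [72.3 97. ]
0.052 [ 0.4516 -0.0766  0.052 ]
0.056 [ 0.4515 -0.0763  0.056 ]
0.064 [ 0.4513 -0.0756  0.064 ]
[179 262  34  31 795] [194.7 277.1] [30.4 33. ]
0.052 [0.4673 0.3453 0.052 ]
0.056 [0.4672 0.3442 0.056 ]
0.064 [0.4669 0.342  0.064 ]
[142 316  24  25 468] [153.3 328.2] [23.2 23.9]
0.052 [0.3408 0.4501 0.052 ]
0.056 [0.3411 0.4486 0.056 ]
0.064 [0.3417 0.4456 0.064 ]
```

View pics/t7c.png

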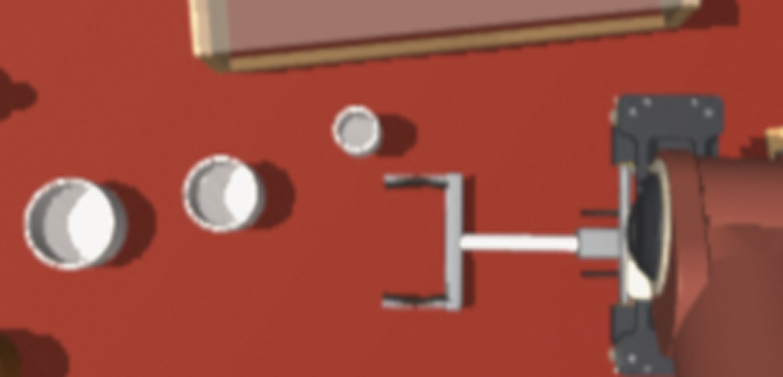

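```bash
python3 -m handwheel '0.003 0.03 0 0 0 0 100; 0.008 0.065 0 0 0 0 100; 0.013 0.1 0 0 0 0 100; 0.018 0.135 0 0 0 0 100; 0.024 0.175 0 0 0 0 100; 0.03 0.215 0 0 0 0 100; 0.036 0.255 0 0 0 0 100; 0.042 0.295 0 0 0 0 100; 0.047 0.33 0 0 0 0 100; 0.047 0.346 0 0 0 0 100'
python3 -m handwheel '0 0 0 0 0 0 100; 0 0 0 0 0 0 100; 0 0 0 0 0 0 100; 0 0 0 0 0 0 100; 0 0 0 0 0 0 100; 0 0 0 0 0 0 100; 0 0 0 0 0 0 100; 0 0 0 0 0 0 100; 0 0 0 0 0 0 100; 0 0 0 0 0 0 100'
python3 - <<'E'
from h import *
f=grab('wrist','w7.png')
print(proj(f,(.4905,.2125,.056)),proj(f,(.467,.347,.052)),np.round(f['origin'],3))
s=arm.observe();print(np.round(s['joint_positions'],1))
E
```

```text
clock: 25.7
position: [0.4874, 0.2181, 0.2152]
orientation: [[0.029, 1.0, 0.001], [1.0, -0.029, 0.007], [0.007, 0.001, -1.0]]
wrist_force: [-0.7, -0.6, 0.3]
gripper_width: 0.0928
clock: 26.53
position: [0.4875, 0.218, 0.2153]
orientation: [[0.029, 1.0, 0.001], [1.0, -0.029, 0.007], [0.007, 0.001, -1.0]]
wrist_force: [-1.1, -0.1, -0.0]
gripper_width: 0.0932
[323.0372013  234.03613502] [284.04937697  47.43067099] [0.491 0.289 0.374]
[ -9.3  27.3 -25.2 101.4  13.6  54.  -41.7]
```

View pics/w7.png

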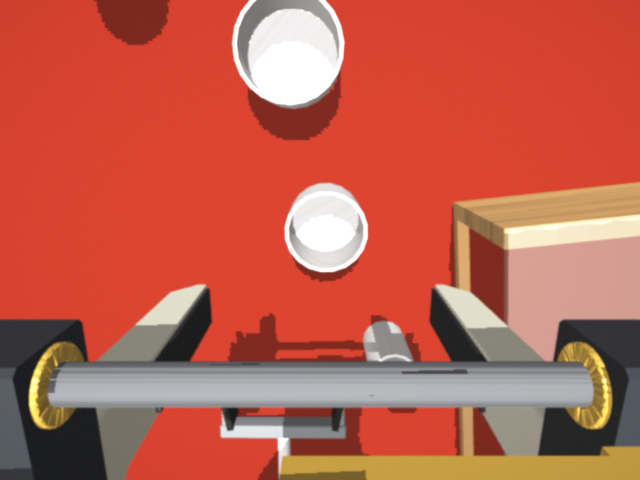

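Run:
```python
from h import *
f=grab('wrist')
H=hsv(f); m=((H[...,1]<90)).astype(np.uint8)
for b,st,ce in blobs(f,m,500):
    if 200<ce[0]<400 and ce[1]<290: print(st,ce.round(1))
print('L',onz(f,326,231,.056).round(4),'XL',[onz(f,289,v,.052).round(4).tolist() for v in (48,51,54)])
for n,p,r in [('L',onz(f,326,231,.056),.032),('XL',onz(f,289,51,.052),.039)]:
    print(n,'extents L R top bottom',[proj(f,p+np.array(d)*r).round(0).tolist() for d in [(-1,0,0),(1,0,0),(0,1,0),(0,-1,0)]])
```

```text
[  232     0   113   109 10093] [288.4  49.8]
[ 284  183   84   90 5825] [325.7 228.4]
L [0.4928 0.2149 0.056 ] XL [[0.4704, 0.3466, 0.052], [0.4703, 0.3447, 0.052], [0.4702, 0.3427, 0.052]]
L extents L R top bottom [[285.0, 232.0], [367.0, 230.0], [325.0, 190.0], [327.0, 270.0]]
XL extents L R top bottom [[234.0, 53.0], [344.0, 49.0], [286.0, -11.0], [292.0, 109.0]]
```

```bash
python3 -m handwheel '0.003 -0.002 -0.02 0 0 0 100; 0.005 -0.0035 -0.04 0 0 0 100; 0.005 -0.0035 -0.065 0 0 0 100; 0.005 -0.0035 -0.09 0 0 0 100; 0.005 -0.0035 -0.11 0 0 0 100; 0.005 -0.0035 -0.13 0 0 0 100; 0.005 -0.0035 -0.145 0 0 0 100; 0.005 -0.0035 -0.155 0 0 0 100; 0.005 -0.0035 -0.162 0 0 0 100; 0.005 -0.0035 -0.162 0 0 0 100' 20
python3 -m handwheel '0 0 0 0 0 0 90; 0 0 0 0 0 0 84; 0 0 0 0 0 0 79; 0 0 0 0 0 0 75; 0 0 0 0 0 0 72; 0 0 0 0 0 0 69; 0 0 0 0 0 0 66; 0 0 0 0 0 0 63; 0 0 0 0 0 0 60; 0 0 0 0 0 0 60' 20
python3 -m handwheel '0 0 0.01 0 0 0 60; 0 0 0.02 0 0 0 60; 0 0 0.035 0 0 0 60; 0 0 0.05 0 0 0 60; 0 0 0.065 0 0 0 60; 0 0 0.08 0 0 0 60; 0 0 0.08 0 0 0 60; 0 0 0.08 0 0 0 60; 0 0 0.08 0 0 0 60; 0 0 0.08 0 0 0 60'
```

```text
clock: 27.47
position: [0.4919, 0.2145, 0.0521]
orientation: [[0.029, 1.0, -0.001], [1.0, -0.029, 0.006], [0.006, -0.001, -1.0]]
wrist_force: [0.2, -1.1, 0.3]
gripper_width: 0.0931
clock: 28.3
position: [0.4921, 0.2145, 0.0525]
orientation: [[0.029, 1.0, -0.0], [1.0, -0.029, 0.006], [0.006, -0.0, -1.0]]
wrist_force: [0.2, -0.5, 3.3]
gripper_width: 0.0639
clock: 29.13
position: [0.4914, 0.214, 0.1316]
orientation: [[0.029, 1.0, -0.002], [1.0, -0.029, 0.005], [0.005, -0.002, -1.0]]
wrist_force: [-0.9, -0.2, -1.2]
gripper_width: 0.0642
```

```bash
python3 -m handwheel '-0.002 0.013 0 0 0 0 60; -0.004 0.026 0 0 0 0 60; -0.006 0.039 0 0 0 0 60; -0.008 0.052 0 0 0 0 60; -0.01 0.065 0 0 0 0 60; -0.012 0.075 0 0 0 0 60; -0.014 0.082 0 0 0 0 60; -0.016 0.085 0 0 0 0 60; -0.016 0.085 0 0 0 0 60; -0.016 0.085 0 0 0 0 60'
python3 - <<'E'
from h import *
f=grab('wrist','w8.png');print(arm.observe()['position'])
H=hsv(f); m=((H[...,1]<90)).astype(np.uint8)
p=np.array([.4700,.3453,.052])
print('exp',[proj(f,p+np.array(d)*.039).round(0).tolist() for d in [(-1,0,0),(1,0,0),(0,1,0),(0,-1,0)]])
for b,st,ce in blobs(f,m,500): print(st,ce.round(1))
E
```

```text
clock: 29.97
position: [0.4754, 0.2985, 0.1315]
orientation: [[0.029, 1.0, -0.002], [1.0, -0.029, 0.004], [0.004, -0.002, -1.0]]
wrist_force: [0.3, -0.6, -0.4]
gripper_width: 0.0637
[0.47563221 0.29810526 0.13152835]
exp [[237.0, 179.0], [377.0, 174.0], [304.0, 103.0], [309.0, 244.0]]
[   0    0   84   56 4051] [37.6 24.8]
[     0     99    640    381 102788] [304.7 338.5]
```

View pics/w8.png

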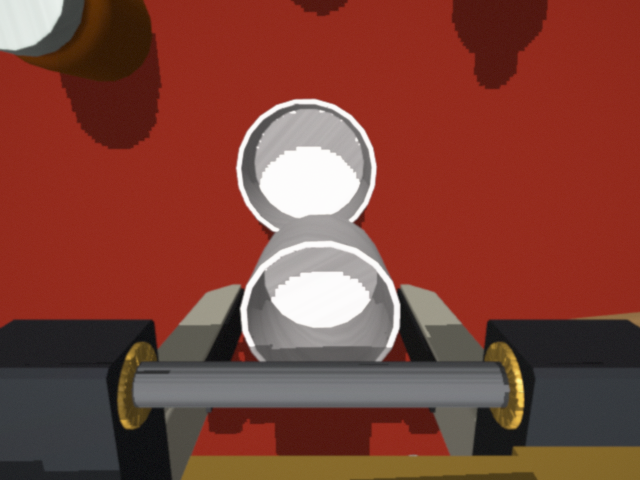

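Run:
```python
from h import *
f=grab('wrist');s=arm.observe();print(s['position'])
c=np.array([s['position'][0],s['position'][1],s['position'][2]-.0525+.056])
print('L exp',[proj(f,c+np.array(d)*.032).round(1).tolist() for d in [(-1,0,0),(1,0,0),(0,1,0)]])
im=np.array(f['pixels']).astype(int)
print('col321', [(v,im[v,321].tolist()) for v in range(236,252,2)],'XL col306',[(v,im[v,306].tolist()) for v in range(96,108,2)])
```

```text
[0.4757572  0.29796369 0.13154585]
L exp [[237.7, 319.3], [398.7, 314.9], [315.3, 239.1]]
col321 [(236, [159, 156, 155]), (238, [162, 159, 159]), (240, [180, 176, 175]), (242, [250, 249, 247]), (244, [253, 252, 252]), (246, [247, 245, 245]), (248, [176, 171, 172]), (250, [169, 165, 164])] XL col306 [(96, [152, 47, 33]), (98, [193, 156, 151]), (100, [252, 252, 251]), (102, [244, 242, 241]), (104, [113, 110, 108]), (106, [100, 98, 97])]
```

```bash
python3 -m handwheel '-0.001 0.01 0 0 0 0 60; -0.002 0.02 0 0 0 0 60; -0.004 0.03 0 0 0 0 60; -0.005 0.04 0 0 0 0 60; -0.0065 0.0495 0 0 0 0 60; -0.0065 0.0495 0 0 0 0 60; -0.0065 0.0495 -0.005 0 0 0 60; -0.0065 0.0495 -0.01 0 0 0 60; -0.0065 0.0495 -0.015 0 0 0 60; -0.0065 0.0495 -0.015 0 0 0 60'
python3 -m handwheel '0 0 -0.004 0 0 0 60; 0 0 -0.008 0 0 0 60; 0 0 -0.012 0 0 0 60; 0 0 -0.016 0 0 0 60; 0 0 -0.019 0 0 0 60; 0 0 -0.022 0 0 0 60; 0 0 -0.025 0 0 0 60; 0 0 -0.027 0 0 0 60; 0 0 -0.027 0 0 0 60; 0 0 -0.027 0 0 0 60'
```

```text
clock: 30.9
position: [0.4688, 0.3459, 0.1149]
orientation: [[0.031, 0.999, -0.004], [1.0, -0.031, 0.002], [0.001, -0.004, -1.0]]
wrist_force: [0.6, 0.1, -1.5]
gripper_width: 0.0641
clock: 31.73
position: [0.4688, 0.3459, 0.0879]
orientation: [[0.031, 0.999, -0.004], [1.0, -0.031, 0.001], [0.001, -0.004, -1.0]]
wrist_force: [-0.1, 0.2, -1.1]
gripper_width: 0.064
```

```bash
python3 -m handwheel '0 0.001 -0.004 0 0 0 60; 0 0.001 -0.008 0 0 0 60; 0 0.001 -0.012 0 0 0 60; 0 0.001 -0.016 0 0 0 60; 0 0.001 -0.019 0 0 0 60; 0 0.001 -0.022 0 0 0 60; 0 0.001 -0.024 0 0 0 60; 0 0.001 -0.0255 0 0 0 60; 0 0.001 -0.0255 0 0 0 60; 0 0.001 -0.0255 0 0 0 60'
python3 -m handwheel '0 0 0 0 0 0 69; 0 0 0 0 0 0 71; 0 0 0 0 0 0 74; 0 0 0 0 0 0 78; 0 0 0 0 0 0 84; 0 0 0 0 0 0 92; 0 0 0 0 0 0 100; 0 0 0 0 0 0 100; 0 0 0 0 0 0 100; 0 0 0 0 0 0 100'
python3 -m handwheel '0 0 0.01 0 0 0 100; 0 0 0.03 0 0 0 100; 0 0 0.055 0 0 0 100; 0 0 0.08 0 0 0 100; 0 -0.01 0.105 0 0 0 100; 0 -0.03 0.13 0 0 0 100; 0 -0.06 0.155 0 0 0 100; 0 -0.09 0.155 0 0 0 100; 0 -0.1 0.155 0 0 0 100; 0 -0.1 0.155 0 0 0 100'
python3 - <<'E'
from h import *
f=grab('wrist','w9.png');print(arm.observe()['position'])
t=cv2.imread('pics/w9.png')[0:300,150:560];cv2.imwrite('pics/w9c.png',t)
p=np.array([.4700,.3472,.052])
print('exp XL',[proj(f,p+np.array(d)*.039).round(0).tolist() for d in [(-1,0,0),(1,0,0),(0,1,0),(0,-1,0)]])
p[2]=.060;print('exp L',[proj(f,p+np.array(d)*.032).round(0).tolist() for d in [(-1,0,0),(1,0,0),(0,1,0),(0,-1,0)]])
E
```

```text
clock: 32.57
position: [0.4689, 0.3469, 0.0624]
orientation: [[0.031, 0.999, -0.004], [1.0, -0.031, 0.002], [0.001, -0.004, -1.0]]
wrist_force: [0.4, -0.2, -0.3]
gripper_width: 0.0638
clock: 33.4
position: [0.4688, 0.3469, 0.0624]
orientation: [[0.031, 1.0, -0.004], [1.0, -0.031, 0.002], [0.001, -0.004, -1.0]]
wrist_force: [1.2, -0.2, -0.3]
gripper_width: 0.0929
clock: 34.23
position: [0.4695, 0.2434, 0.2179]
orientation: [[0.037, 0.999, -0.003], [0.999, -0.037, -0.001], [-0.001, -0.003, -1.0]]
wrist_force: [-0.3, -0.7, -0.0]
gripper_width: 0.0931
[0.46888889 0.2461258  0.21758946]
exp XL [[261.0, 85.0], [369.0, 81.0], [313.0, 23.0], [317.0, 139.0]]
exp L [[269.0, 84.0], [361.0, 80.0], [313.0, 32.0], [317.0, 129.0]]
```

View pics/w9c.png

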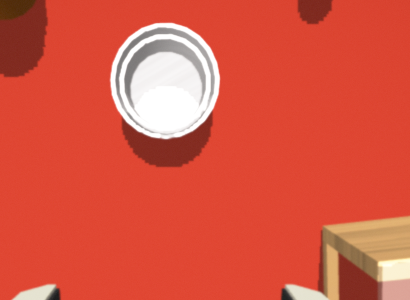

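L is sitting square inside XL; the rings match the predicted fully-seated outlines. One viewing is left, so from here I measure numerically. Next is S.

```bash
python3 -m handwheel '0.008 -0.018 0 0 0 0 100; 0.016 -0.036 0 0 0 0 95; 0.024 -0.054 0 0 0 0 90; 0.032 -0.072 0 0 0 0 80; 0.04 -0.09 0 0 0 0 70; 0.048 -0.108 0 0 0 0 65; 0.056 -0.126 0 0 0 0 65; 0.064 -0.142 0 0 0 0 65; 0.071 -0.151 0 0 0 0 65; 0.071 -0.151 0 0 0 0 65'
python3 - <<'E'
from h import *
f=grab('wrist','w10.png');s=arm.observe();print(s['position'],np.round(s['orientation'],3).tolist(),s['gripper_width'])
H=hsv(f); m=((H[...,1]<90)).astype(np.uint8)
for b,st,ce in blobs(f,m,300): print(st,ce.round(1))
p=np.array([.543,.0925,.064]);print('exp S',[proj(f,p+np.array(d)*.0195).round(0).tolist() for d in [(-1,0,0),(1,0,0),(0,1,0),(0,-1,0)]],'base top',proj(f,p+[0,.0195,-.064]))
g=grab('top','t10.png');H=hsv(g);m=((H[...,1]<70)&(H[...,2]>110)).astype(np.uint8)
for b,st,ce in blobs(g,m,60):
    if 150<ce[0]<420 and 200<ce[1]<330: print('top',st,ce.round(1))
E
```

```text
clock: 35.12
position: [0.5413, 0.0943, 0.2167]
orientation: [[0.036, 0.999, -0.004], [0.999, -0.036, 0.002], [0.001, -0.004, -1.0]]
wrist_force: [0.7, -0.5, -0.2]
gripper_width: 0.0605
[0.54030076 0.09606047 0.21692659] [[0.034, 0.999, -0.005], [0.999, -0.034, 0.003], [0.003, -0.005, -1.0]] 0.060305382903038614
[     0      0    640    480 140180] [407.3 280.6]
[ 300  192   53   63 2575] [325.5 224.3]
exp S [[296.0, 231.0], [348.0, 229.0], [321.0, 205.0], [323.0, 255.0]] base top [321.53155433 192.22038578]
top [321 260   9  14  66] [326.3 265.5]
top [179 262  34  31 797] [195.1 277. ]
top [332 279  80  10 556] [374.8 283.5]
top [142 316  24  25 467] [153.3 328.2]
```

```bash
python3 -m handwheel '0.003 -0.002 -0.02 0 0 0 65; 0.0055 -0.0035 -0.04 0 0 0 65; 0.0055 -0.0035 -0.065 0 0 0 65; 0.0055 -0.0035 -0.09 0 0 0 65; 0.0055 -0.0035 -0.11 0 0 0 65; 0.0055 -0.0035 -0.13 0 0 0 65; 0.0055 -0.0035 -0.142 0 0 0 65; 0.0055 -0.0035 -0.152 0 0 0 65; 0.0055 -0.0035 -0.158 0 0 0 65; 0.0055 -0.0035 -0.158 0 0 0 65' 20
python3 -m handwheel '0 0 0 0 0 0 60; 0 0 0 0 0 0 56; 0 0 0 0 0 0 52; 0 0 0 0 0 0 49; 0 0 0 0 0 0 46; 0 0 0 0 0 0 44; 0 0 0 0 0 0 42; 0 0 0 0 0 0 39; 0 0 0 0 0 0 35; 0 0 0 0 0 0 35' 20
python3 -m handwheel '0 0 0.01 0 0 0 35; 0 0 0.02 0 0 0 35; 0 0 0.035 0 0 0 35; 0 0 0.05 0 0 0 35; 0 0 0.065 0 0 0 35; 0 0 0.08 0 0 0 35; 0 0 0.095 0 0 0 35; 0 0 0.1 0 0 0 35; 0 0 0.1 0 0 0 35; 0 0 0.1 0 0 0 35'
```

```text
clock: 36.05
position: [0.5442, 0.0949, 0.0582]
orientation: [[0.03, 1.0, -0.007], [1.0, -0.03, 0.004], [0.004, -0.007, -1.0]]
wrist_force: [0.4, 0.1, -0.4]
gripper_width: 0.0605
clock: 36.88
position: [0.5445, 0.0949, 0.0584]
orientation: [[0.03, 1.0, -0.007], [1.0, -0.03, 0.004], [0.004, -0.007, -1.0]]
wrist_force: [0.2, 0.8, 1.7]
gripper_width: 0.0386
clock: 37.72
position: [0.5443, 0.0948, 0.1586]
orientation: [[0.03, 1.0, -0.006], [1.0, -0.03, 0.004], [0.003, -0.007, -1.0]]
wrist_force: [-0.8, -0.5, 0.8]
gripper_width: 0.0388
```

```bash
python3 -m handwheel '-0.008 0.02 0 0 0 0 35; -0.016 0.042 0 0 0 0 35; -0.025 0.065 0 0 0 0 35; -0.034 0.09 0 0 0 0 35; -0.043 0.115 0 0 0 0 35; -0.052 0.14 0 0 0 0 35; -0.061 0.165 0 0 0 0 35; -0.07 0.187 0 0 0 0 35; -0.075 0.195 0 0 0 0 35; -0.075 0.195 0 0 0 0 35'
python3 - <<'E'
from h import *
f=grab('wrist','w11.png');s=arm.observe();P=np.array(s['position']);print(P,np.round(s['orientation'],3).tolist())
p=np.array([.4700,.3472,.052])
for r,dz,n in((.039,0,'XL'),(.032,.008,'L')): print(n,[proj(f,p+[0,0,dz]+np.array(d)*r).round(1).tolist() for d in [(-1,0,0),(1,0,0),(0,1,0),(0,-1,0)]])
H=hsv(f); m=(H[...,1]<110)
u0,v0=proj(f,p);u0=int(u0)
top=np.where(m[:,u0])[0];print('top row',u0,top[:3])
for v in (int(v0)-20,int(v0)-10,int(v0)):
    w=np.where(m[v])[0];w=w[(w>u0-130)&(w<u0+130)];print(v,w[0],w[-1])
c=P.copy();c[2]+=.064-.0584
print('S exp',[proj(f,c+np.array(d)*.0195).round(1).tolist() for d in [(-1,0,0),(1,0,0),(0,1,0)]])
E
```

```text
clock: 38.55
position: [0.4669, 0.2922, 0.1578]
orientation: [[0.024, 1.0, -0.009], [1.0, -0.024, 0.004], [0.004, -0.009, -1.0]]
wrist_force: [0.5, -0.3, -0.5]
gripper_width: 0.0387
[0.46844962 0.28968712 0.15777844] [[0.028, 1.0, -0.008], [1.0, -0.028, 0.002], [0.002, -0.008, -1.0]]
XL [[259.7, 159.8], [386.8, 156.6], [321.5, 90.9], [324.5, 220.4]]
L [[269.4, 160.4], [376.9, 157.7], [321.7, 102.5], [324.3, 211.9]]
top row 323 [90 91 92]
138 261 384
148 259 386
158 259 386
S exp [[272.3, 325.7], [371.2, 323.9], [320.4, 278.1]]
```

```bash
python3 -m handwheel '0.001 0.012 0 0 0 0 35; 0.001 0.024 0 0 0 0 35; 0.001 0.036 0 0 0 0 35; 0.001 0.048 0 0 0 0 35; 0.001 0.059 0 0 0 0 35; 0.001 0.06 0 0 0 0 35; 0.001 0.06 -0.01 0 0 0 35; 0.001 0.06 -0.02 0 0 0 35; 0.001 0.06 -0.03 0 0 0 35; 0.001 0.06 -0.03 0 0 0 35'
python3 -m handwheel '0 0.0005 -0.006 0 0 0 35; 0 0.0005 -0.012 0 0 0 35; 0 0.0005 -0.018 0 0 0 35; 0 0.0005 -0.024 0 0 0 35; 0 0.0005 -0.03 0 0 0 35; 0 0.0005 -0.036 0 0 0 35; 0 0.0005 -0.042 0 0 0 35; 0 0.0005 -0.048 0 0 0 35; 0 0.0005 -0.053 0 0 0 35; 0 0.0005 -0.056 0 0 0 35'
```

```text
clock: 39.43
position: [0.4683, 0.3472, 0.1247]
orientation: [[0.029, 1.0, -0.013], [1.0, -0.029, -0.003], [-0.003, -0.012, -1.0]]
wrist_force: [0.1, -0.6, -2.2]
gripper_width: 0.0389
clock: 40.27
position: [0.468, 0.3475, 0.0679]
orientation: [[0.029, 0.999, -0.013], [1.0, -0.029, -0.003], [-0.004, -0.013, -1.0]]
wrist_force: [-0.1, -0.4, -1.3]
gripper_width: 0.0386
```

```bash
python3 -m handwheel '0 0 0.001 0 0 0 35; 0 0 0.0025 0 0 0 35; 0 0 0.0025 0 0 0 35; 0 0 0.0025 0 0 0 42; 0 0 0.0025 0 0 0 45; 0 0 0.0025 0 0 0 50; 0 0 0.0025 0 0 0 56; 0 0 0.0025 0 0 0 62; 0 0 0.0025 0 0 0 65; 0 0 0.0025 0 0 0 65'
python3 -m handwheel '0 0 0.01 0 0 0 65; 0 0 0.03 0 0 0 65; 0 0 0.055 0 0 0 70; 0 0 0.08 0 0 0 80; 0 -0.01 0.105 0 0 0 100; 0 -0.03 0.13 0 0 0 100; 0 -0.06 0.15 0 0 0 100; 0 -0.09 0.15 0 0 0 100; 0 -0.1 0.15 0 0 0 100; 0 -0.1 0.15 0 0 0 100'
python3 - <<'E'
from h import *
f=grab('wrist','w12.png');s=arm.observe();P=np.array(s['position']);print(P)
p=np.array([.4700,.3472,0])
for r,z,n in((.039,.052,'XL'),(.032,.060,'L'),(.0195,.072,'S')): print(n,[proj(f,p+[0,0,z]+np.array(d)*r).round(1).tolist() for d in [(-1,0,0),(1,0,0),(0,1,0),(0,-1,0)]])
u,v=proj(f,p+[0,0,.06]).astype(int)
g=cv2.cvtColor(np.array(f['pixels']),cv2.COLOR_RGB2GRAY)
print('row',v,u-60,g[v,u-60:u+60:2].tolist());print('col',u,v-65,g[max(v-65,0):v+65:2,u].tolist())
E
```

```text
clock: 41.1
position: [0.468, 0.3475, 0.0704]
orientation: [[0.029, 0.999, -0.013], [1.0, -0.029, -0.003], [-0.004, -0.013, -1.0]]
wrist_force: [0.0, 1.1, -0.2]
gripper_width: 0.0598
clock: 41.93
position: [0.4687, 0.2441, 0.2209]
orientation: [[0.034, 0.999, -0.012], [0.999, -0.034, -0.005], [-0.006, -0.012, -1.0]]
wrist_force: [0.1, 1.3, -0.5]
gripper_width: 0.0933
[0.46808334 0.24678929 0.22064226]
XL [[265.2, 85.1], [372.6, 81.0], [316.7, 23.9], [320.6, 138.3]]
L [[273.5, 83.7], [363.8, 80.2], [316.9, 32.4], [320.1, 128.7]]
S [[289.6, 81.3], [346.9, 79.0], [317.2, 49.1], [319.3, 110.2]]
row 81 258 [114, 117, 116, 189, 255, 254, 132, 141, 254, 255, 177, 126, 126, 146, 236, 247, 255, 255, 139, 128, 129, 202, 244, 246, 246, 246, 245, 245, 246, 245, 246, 248, 246, 246, 246, 248, 248, 246, 248, 236, 177, 196, 255, 255, 247, 246, 246, 246, 221, 167, 183, 255, 255, 179, 167, 251, 255, 232, 115, 116]
col 318 16 [113, 113, 114, 127, 255, 255, 214, 144, 147, 207, 255, 255, 162, 146, 149, 149, 150, 151, 245, 255, 255, 160, 147, 149, 150, 150, 187, 245, 246, 246, 246, 246, 246, 246, 246, 247, 248, 247, 246, 246, 246, 246, 246, 247, 247, 248, 253, 255, 254, 187, 245, 246, 244, 241, 241, 252, 255, 253, 234, 212, 254, 180, 72, 70, 68]
```

```bash
python3 -m handwheel '-0.002 -0.03 0 0 0 0 100; -0.005 -0.07 0 0 0 0 100; -0.008 -0.11 0 0 0 0 100; -0.011 -0.15 0 0 0 0 100; -0.014 -0.19 0 0 0 0 100; -0.017 -0.23 0 0 0 0 100; -0.02 -0.27 0 0 0 0 100; -0.023 -0.31 0 0 0 0 100; -0.026 -0.35 0 0 0 0 100; -0.0275 -0.38 0 0 0 0 100'
python3 -m handwheel '0 0 0 0 0 0 100; 0 0 0 0 0 0 100; 0 0 0 0 0 0 100; 0 0 0 0 0 0 100; 0 0 0 0 0 0 100; 0 0 0 0 0 0 100; 0 0 0 0 0 0 100; 0 0 0 0 0 0 100; 0 0 0 0 0 0 100; 0 0 0 0 0 0 100'
python3 - <<'E'
from h import *
import pickle
f=grab('wrist','w13.png');s=arm.observe();print(s['position'],np.round(s['orientation'],3).tolist())
print('exp handle front',proj(f,(.4415,-.1334+.036,.04)).round(1),'tcp',proj(f,(.4405,-.1334,.04)).round(1))
H=hsv(f);m=H[...,1]<90
for v in (100,140,195,215,240): w=np.where(m[v,250:400])[0]+250;print(v,w[0] if len(w) else 0,w[-1] if len(w) else 0,len(w))
t=pickle.load(open('top0.pkl','rb'));H=hsv(t)
m=((H[...,0]>12)&(H[...,0]<26)&(H[...,1]>50)&(H[...,1]<190)&(H[...,2]>140))
for b,st,ce in blobs(t,m,80):
    if 420<ce[0]<480 and 230<ce[1]<320: print(st,ce)
M=np.zeros((480,640),np.uint8)
M[236:310,425:478]=(~((H[...,0]<8)|(H[...,0]>170))&(H[...,2]>60))[236:310,425:478]|m[236:310,425:478]
c=max(cv2.findContours(M,0,1)[0],key=cv2.contourArea);r=cv2.minAreaRect(c);B=cv2.boxPoints(r)
Q=np.array([onz(t,*q,.008)[:2] for q in B]);print(r,Q.round(4).tolist(),'centre',onz(t,*r[0],.008).round(4),[np.linalg.norm(Q[i]-Q[(i+1)%4]).round(4) for i in range(4)])
E
```

```text
clock: 42.82
position: [0.441, -0.1347, 0.2203]
orientation: [[0.031, 0.999, -0.013], [1.0, -0.031, -0.003], [-0.003, -0.013, -1.0]]
wrist_force: [0.4, 1.2, 0.1]
gripper_width: 0.0931
clock: 43.65
position: [0.441, -0.1346, 0.2203]
orientation: [[0.031, 0.999, -0.013], [1.0, -0.031, -0.003], [-0.003, -0.013, -1.0]]
wrist_force: [-0.5, 0.1, 0.2]
gripper_width: 0.0934
[ 0.44098348 -0.13464349  0.22028656] [[0.031, 0.999, -0.013], [1.0, -0.031, -0.003], [-0.003, -0.013, -1.0]]
exp handle front [321.3 173.5] tcp [321.4 218. ]
100 316 330 15
140 316 330 15
195 287 358 44
215 288 357 44
240 288 356 42
[ 434  242   36   63 1399] [451.68620443 275.95782702]
((451.4324645996094, 272.9054260253906), (62.95689392089844, 28.437177658081055), 81.02737426757812) [[0.5413, -0.2748], [0.5514, -0.3501], [0.3864, -0.3678], [0.3766, -0.2934]] centre [ 0.4634 -0.3216  0.008 ] [np.float64(0.0759), np.float64(0.1659), np.float64(0.075), np.float64(0.1658)]
```

```bash
python3 -m handwheel '0 0.01 -0.03 0.2 -0.7 0 100; 0 0.019 -0.06 0.2 -0.7 0 100; 0 0.019 -0.09 0.2 -0.7 0 100; 0 0.019 -0.12 0.2 -0.7 0 100; 0 0.019 -0.15 0.2 -0.7 0 100; 0 0.019 -0.175 0.2 -0.7 0 100; 0 0.019 -0.192 0.2 -0.7 0 100; 0 0.019 -0.2 0.2 -0.7 0 100; 0 0.019 -0.206 0.2 -0.7 0 100; 0 0.019 -0.206 0.2 -0.7 0 100' 50
python3 -m handwheel '0 0 0 0 0 0 75; 0 0 0 0 0 0 70; 0 0 0 0 0 0 66; 0 0 0 0 0 0 64; 0 0 0 0 0 0 62; 0 0 0 0 0 0 61; 0 0 0 0 0 0 60; 0 0 0 0 0 0 60; 0 0 0 0 0 0 59; 0 0 0 0 0 0 59' 50
python3 -m handwheel '0 0 0.02 0 0 0 59; 0 0 0.04 0 0 0 59; 0 0 0.06 0 0 0 59; 0 0 0.08 0 0 0 59; 0 0 0.1 0 0 0 59; 0 0 0.12 0 0 0 59; 0 0 0.14 0 0 0 59; 0 0 0.15 0 0 0 59; 0 0 0.15 0 0 0 59; 0 0 0.15 0 0 0 59'
python3 - <<'E'
from h import *
f=grab('wrist','w14.png');s=arm.observe();P=np.array(s['position']);print(P,np.round(s['orientation'],3).tolist(),np.round(s['joint_positions'],1))
im=cv2.cvtColor(np.array(f['pixels']),cv2.COLOR_RGB2HSV);m=im[...,1]<90
for v in range(150,290,8):
    w=np.where(m[v,230:420])[0]+230
    print(v,[ (r[0],r[-1]) for r in np.split(w,np.where(np.diff(w)>2)[0]+1) if len(r)>3])
x=np.array(s['orientation'])[:,0]
for d in (.01,.015,.02,.025): print(d,proj(f,P+x*d+[0,0,.026]).round(1))
E
```

```text
clock: 44.53
position: [0.441, -0.1156, 0.0138]
orientation: [[0.031, 1.0, -0.002], [1.0, -0.031, 0.001], [0.001, -0.002, -1.0]]
wrist_force: [-0.6, 0.1, 0.0]
gripper_width: 0.0931
clock: 45.37
position: [0.4411, -0.1157, 0.0142]
orientation: [[0.031, 1.0, -0.001], [1.0, -0.031, 0.001], [0.001, -0.001, -1.0]]
wrist_force: [-0.4, 1.1, 5.6]
gripper_width: 0.0551
clock: 46.2
position: [0.4406, -0.1158, 0.1638]
orientation: [[0.031, 1.0, -0.002], [1.0, -0.031, 0.001], [0.001, -0.002, -1.0]]
wrist_force: [-0.9, 0.9, -2.4]
gripper_width: 0.0554
[ 0.44015021 -0.11565329  0.16322192] [[0.031, 1.0, -0.003], [1.0, -0.031, 0.001], [0.001, -0.003, -1.0]] [ 26.   24.4 -19.3 116.6  12.   41.   -2.6]
150 [(np.int64(304), np.int64(337))]
158 [(np.int64(304), np.int64(337))]
166 [(np.int64(304), np.int64(338))]
174 [(np.int64(304), np.int64(337))]
182 [(np.int64(304), np.int64(337))]
190 [(np.int64(304), np.int64(337))]
198 [(np.int64(305), np.int64(337))]
206 [(np.int64(305), np.int64(336))]
214 [(np.int64(305), np.int64(336))]
222 [(np.int64(305), np.int64(336))]
230 [(np.int64(305), np.int64(336))]
238 [(np.int64(305), np.int64(336))]
246 [(np.int64(305), np.int64(336))]
254 [(np.int64(305), np.int64(336))]
262 [(np.int64(305), np.int64(336))]
270 [(np.int64(304), np.int64(337))]
278 [(np.int64(290), np.int64(350))]
286 [(np.int64(237), np.int64(250)), (np.int64(256), np.int64(264)), (np.int64(289), np.int64(352)), (np.int64(377), np.int64(384)), (np.int64(390), np.int64(404))]
0.01 [315.7 317.2]
0.015 [315.7 303.6]
0.02 [315.6 289.8]
0.025 [315.6 275.7]
```

```bash
python3 -m handwheel '0 -0.012 0 0 0 -5 59; 0 -0.024 0 0 0 -10 59; 0.002 -0.036 0 0 0 -16 59; 0.004 -0.048 0 0 0 -22 59; 0.006 -0.06 0 0 0 -28 59; 0.008 -0.072 0 0 0 -34 59; 0.01 -0.084 0 0 0 -40 59; 0.012 -0.096 0 0 0 -46 59; 0.013 -0.108 0 0 0 -52 59; 0.014 -0.12 0 0 0 -58 59'
python3 -m handwheel '0.001 -0.012 0 0 0 -4 59; 0.003 -0.024 0 0 0 -8 59; 0.005 -0.036 0 0 0 -12 59; 0.006 -0.048 0 0 0 -16 59; 0.007 -0.06 0 0 0 -19 59; 0.008 -0.07 0 0 0 -22 59; 0.009 -0.08 0 0 0 -24 59; 0.009 -0.086 0 0 0 -24 59; 0.009 -0.086 0 0 0 -24 59; 0.009 -0.086 0 0 0 -24 59'
python3 - <<'E'
from h import *
s=arm.observe();P=np.array(s['position']);R=np.array(s['orientation']);print(P.round(4),R.round(3).tolist(),np.round(s['joint_positions'],1),'yaw',np.degrees(np.arctan2(R[1,0],R[0,0])))
E
```

```text
clock: 47.08
position: [0.4531, -0.2356, 0.1613]
orientation: [[0.866, 0.499, -0.005], [0.499, -0.866, 0.005], [-0.001, -0.007, -1.0]]
wrist_force: [0.8, -0.3, -2.9]
gripper_width: 0.0551
clock: 47.92
position: [0.4618, -0.3214, 0.1608]
orientation: [[0.995, 0.104, -0.003], [0.104, -0.995, 0.007], [-0.002, -0.008, -1.0]]
wrist_force: [0.1, 0.2, -1.9]
gripper_width: 0.0552
[ 0.4618 -0.3214  0.1608] [[0.995, 0.104, -0.003], [0.104, -0.995, 0.007], [-0.002, -0.008, -1.0]] [ 29.8  31.9   4.5 100.8  -3.5  47.8 -48. ] yaw 5.977944165953169
```

```bash
python3 -m handwheel '0 0 -0.01 -0.4 -0.1 0.3 59; 0 0 -0.02 -0.4 -0.1 0.3 59; 0 0 -0.03 -0.4 -0.1 0.3 59; 0 0 -0.04 -0.4 -0.1 0.3 59; 0 0 -0.05 -0.4 -0.1 0.3 59; 0 0 -0.06 -0.4 -0.1 0.3 59; 0 0 -0.07 -0.4 -0.1 0.3 59; 0 0 -0.075 -0.4 -0.1 0.3 59; 0 0 -0.075 -0.4 -0.1 0.3 59; 0 0 -0.075 -0.4 -0.1 0.3 59'
python3 - <<'E'
from h import *
f=grab('wrist','w15.png');g=grab('top','t15.png')
s=arm.observe();P=np.array(s['position']);R=np.array(s['orientation']);print(P.round(4),R.round(3).tolist())
a=cv2.imread('pics/w15.png');b=cv2.resize(cv2.imread('pics/t15.png')[190:330,400:500],(400,560),interpolation=cv2.INTER_CUBIC)
c=np.zeros((560,800,3),np.uint8);c[:480,:400]=a[:,120:520];c[:,400:]=b;cv2.imwrite('pics/m15.png',c)
E
```

```text
clock: 48.75
position: [0.4618, -0.3215, 0.0855]
orientation: [[0.994, 0.109, -0.002], [0.109, -0.994, 0.001], [-0.002, -0.001, -1.0]]
wrist_force: [-0.1, 0.2, -2.0]
gripper_width: 0.0551
[ 0.4622 -0.3218  0.0863] [[0.994, 0.109, -0.0], [0.109, -0.994, -0.0], [-0.0, 0.0, -1.0]]
```

View pics/m15.png

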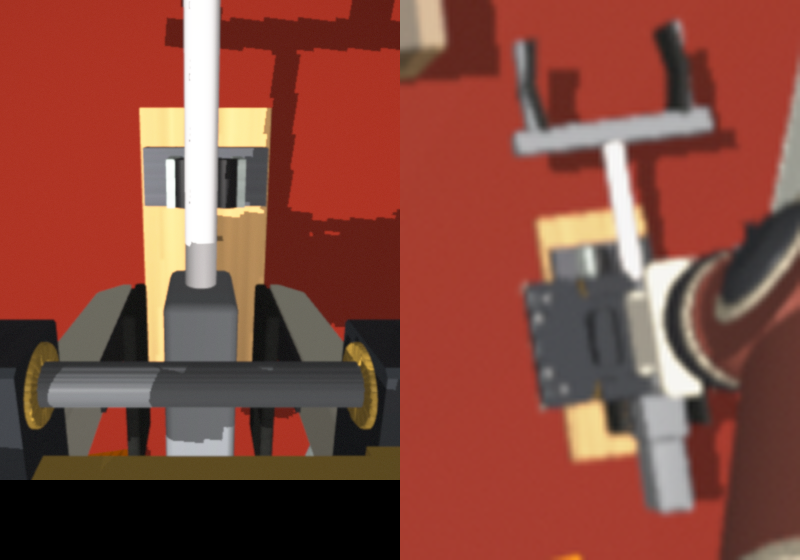

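Run:
```python
from h import *
f=grab('wrist');s=arm.observe();P=np.array(s['position']);R=np.array(s['orientation'])
zb=P[2]-.0142
def loc(u,v,z): d=onz(f,u+120,v,z)-P; return np.round([d@R[:,0]*1000,-d@R[:,1]*1000],1)  # reacher-frame x, y(left)
print('shaft top meets handle',loc(201.5,287,zb+.024),'handle top ledge',loc(200.5,272,zb+.04))
print('shaft at v100',loc(201,100,zb+.024),'shaft v200',loc(201.5,200,zb+.024))
print('plate far edge L,R',loc(138.5,108,.008),loc(271,108,.008))
print('plate side at v240',loc(143,240,.008),loc(267,240,.008),'v 330 L',loc(149,330,.008))
for z in (.04,.0465,.0525): print('clip block z',z,'near',loc(144,206,z),loc(267,207,z),'far',loc(145,148,z),loc(267,147,z))
print('rollers z.05',loc(166,160,.05),loc(245,160,.05),loc(166,207,.05),loc(245,207,.05))
```

```text
shaft top meets handle [16.  -0.5] handle top ledge [27.5 -0.1]
shaft at v100 [82.3 -0.3] shaft v200 [48.8 -0.5]
plate far edge L,R [83.7 32.8] [ 83.6 -37.8]
plate side at v240 [10.9 33.1] [ 10.9 -38.6] v 330 L [-46.2  31.5]
clip block z 0.04 near [36.6 27.5] [ 36.  -32.7] far [64.3 26. ] [ 64.7 -31.6]
clip block z 0.0465 near [37.7 26.6] [ 37.2 -31.7] far [64.6 25.2] [ 65.  -30.5]
clip block z 0.0525 near [38.8 25.8] [ 38.3 -30.7] far [64.8 24.4] [ 65.2 -29.6]
rollers z.05 [59.4 15.4] [ 59.4 -20.3] [37.9 15.9] [ 37.9 -20.9]
```

```bash
python3 -m handwheel '0.003 0 0 0 0 0 55; 0.0073 -0.0013 0 0 0 0.1 51; 0.0073 -0.0013 0 0 0 0.1 47; 0.0073 -0.0013 0 0 0 0.1 43; 0.0073 -0.0013 0 0 0 0.1 38; 0.0073 -0.0013 0 0 0 0.1 30; 0.0073 -0.0013 0 0 0 0.1 30; 0.0073 -0.0013 0 0 0 0.1 30; 0.0073 -0.0013 0 0 0 0.1 30; 0.0073 -0.0013 0 0 0 0.1 30' 60
python3 - <<'E'
from h import *
f=grab('wrist','w16.png');s=arm.observe();P=np.array(s['position']);R=np.array(s['orientation']);print(P,R.round(4).tolist(),s['gripper_width'])
im=cv2.cvtColor(np.array(f['pixels']),cv2.COLOR_RGB2GRAY)
for v in (60,180,255): print(v,im[v,250:400:3].tolist())
E
```

```text
clock: 49.73
position: [0.4695, -0.3231, 0.0864]
orientation: [[0.994, 0.111, -0.0], [0.111, -0.994, -0.0], [-0.0, 0.0, -1.0]]
wrist_force: [0.6, -0.3, -3.2]
gripper_width: 0.0343
[ 0.4694862  -0.32305511  0.08640613] [[0.9938, 0.111, -0.0002], [0.111, -0.9938, -0.0004], [-0.0003, 0.0004, -1.0]] 0.0347561679000842
60 [87, 86, 85, 86, 86, 87, 83, 84, 85, 86, 85, 86, 87, 86, 86, 83, 86, 85, 161, 248, 254, 255, 255, 255, 255, 254, 252, 245, 224, 174, 102, 85, 85, 83, 85, 86, 86, 84, 86, 85, 84, 85, 85, 85, 84, 85, 84, 85, 76, 49]
180 [87, 88, 104, 178, 138, 137, 137, 139, 137, 136, 169, 253, 253, 214, 45, 73, 80, 51, 121, 241, 254, 255, 255, 255, 255, 254, 251, 239, 200, 131, 73, 46, 38, 35, 189, 169, 165, 81, 76, 75, 76, 76, 76, 76, 105, 53, 49, 49, 48, 52]
255 [84, 85, 85, 120, 224, 223, 225, 224, 225, 220, 225, 231, 233, 233, 231, 230, 227, 216, 128, 134, 160, 176, 187, 193, 195, 194, 189, 175, 158, 138, 142, 146, 145, 142, 141, 144, 142, 139, 141, 145, 147, 145, 142, 131, 54, 51, 53, 52, 51, 51]
```

Shaft centre is at column 321 and clip centre at 320, so they're aligned. Lowering, then pressing.

```bash
python3 -m handwheel '0 0 -0.005 0 0 0 30; 0 0 -0.01 0 0 0 30; 0 0 -0.015 0 0 0 30; 0 0 -0.02 0 0 0 30; 0 0 -0.025 0 0 0 30; 0 0 -0.029 0 0 0 30; 0 0 -0.032 0 0 0 30; 0 0 -0.034 0 0 0 30; 0 0 -0.034 0 0 0 30; 0 0 -0.034 0 0 0 30'
python3 -m handwheel '0 0 -0.001 0 0 0 30; 0 0 -0.002 0 0 0 30; 0 0 -0.003 0 0 0 30; 0 0 -0.004 0 0 0 30; 0 0 -0.005 0 0 0 30; 0 0 -0.006 0 0 0 30; 0 0 -0.007 0 0 0 30; 0 0 -0.008 0 0 0 30; 0 0 -0.009 0 0 0 30; 0 0 -0.009 0 0 0 30'
```

```text
clock: 50.62
position: [0.4695, -0.3231, 0.0524]
orientation: [[0.994, 0.111, -0.0], [0.111, -0.994, -0.0], [-0.0, 0.0, -1.0]]
wrist_force: [0.0, 0.5, -3.5]
gripper_width: 0.0336
clock: 51.45
position: [0.4698, -0.323, 0.043]
orientation: [[0.994, 0.111, 0.0], [0.111, -0.994, -0.0], [0.0, 0.0, -1.0]]
wrist_force: [0.6, -0.0, -0.3]
gripper_width: 0.034
```

```bash
python3 -m handwheel '0 0 -0.001 0 0 0 30; 0 0 -0.002 0 0 0 30; 0 0 -0.003 0 0 0 30; 0 0 -0.004 0 0 0 30; 0 0 -0.005 0 0 0 30; 0 0 -0.006 0 0 0 30; 0 0 -0.007 0 0 0 30; 0 0 -0.008 0 0 0 30; 0 0 -0.0085 0 0 0 30; 0 0 -0.0085 0 0 0 30'
python3 - <<'E'
from h import *
f=grab('wrist','w17.png');s=arm.observe();P=np.array(s['position']);print(P,np.round(s['wrist_force'],1),np.round(s['moment'],2))
im=cv2.cvtColor(np.array(f['pixels']),cv2.COLOR_RGB2GRAY)
def w(v):
    r=np.where(im[v,295:346]>200)[0]+295; return (r[0],r[-1]) if len(r) else None
for v in (5,60,100,130,155,170,190,215,240,260): print(v,w(v))
R=np.array(s['orientation']);c=P-[0,0,.0142]
for d in (40,60,80,100): print(d,[proj(f,c+R[:,0]*d/1000-R[:,1]*y+[0,0,.018]).round(0).tolist() for y in(.006,-.006)])
E
```

```text
clock: 52.28
position: [0.4697, -0.3229, 0.0344]
orientation: [[0.994, 0.111, -0.0], [0.111, -0.994, -0.0], [-0.0, 0.0, -1.0]]
wrist_force: [0.7, 0.5, -3.3]
gripper_width: 0.0343
[ 0.46981336 -0.32291714  0.03446576] [ 0.1 -0.6 -2.6] [ 0.03  0.02 -0.03]
5 (np.int64(305), np.int64(336))
60 (np.int64(305), np.int64(336))
100 (np.int64(305), np.int64(335))
130 (np.int64(295), np.int64(335))
155 (np.int64(295), np.int64(341))
170 (np.int64(305), np.int64(334))
190 (np.int64(308), np.int64(332))
215 (np.int64(313), np.int64(330))
240 (np.int64(315), np.int64(330))
260 (np.int64(318), np.int64(326))
40 [[304.0, 221.0], [336.0, 220.0]]
60 [[303.0, 166.0], [337.0, 166.0]]
80 [[303.0, 108.0], [337.0, 108.0]]
100 [[302.0, 45.0], [338.0, 45.0]]
```

The force dropped back after the push and the shaft is level. At rows 190–215 the rollers now cover the shaft's edges, so it's clipped. I'll seat it on the rest and release.

```bash
python3 -m handwheel '0 0 -0.0005 0 0 0 30; 0 0 -0.001 0 0 0 30; 0 0 -0.0015 0 0 0 30; 0 0 -0.002 0 0 0 30; 0 0 -0.002 0 0 0 30; 0 0 -0.002 0 0 0 30; 0 0 -0.002 0 0 0 30; 0 0 -0.002 0 0 0 30; 0 0 -0.002 0 0 0 30; 0 0 -0.002 0 0 0 30'
python3 -m handwheel '0 0 0 0 0 0 40; 0 0 0 0 0 0 46; 0 0 0 0 0 0 52; 0 0 0 0 0 0 58; 0 0 0 0 0 0 64; 0 0 0 0 0 0 70; 0 0 0 0 0 0 80; 0 0 0 0 0 0 90; 0 0 0 0 0 0 95; 0 0 0 0 0 0 95'
python3 -m handwheel '0 0 0.005 0 0 0 95; 0 0 0.015 0 0 0 95; 0 0 0.03 0 0 0 95; 0 0 0.05 0 0 0 95; 0 0 0.075 0 0 0 95; 0 0 0.1 0 0 0 95; 0 0 0.125 0 0 0 95; 0 0 0.15 0 0 0 95; 0 0 0.15 0 0 0 95; 0 0 0.15 0 0 0 95'
```

```text
clock: 53.17
position: [0.4699, -0.323, 0.0342]
orientation: [[0.994, 0.111, 0.001], [0.111, -0.994, -0.001], [0.001, 0.001, -1.0]]
wrist_force: [-1.8, 2.0, 10.6]
gripper_width: 0.0343
clock: 54.0
position: [0.4699, -0.323, 0.0341]
orientation: [[0.994, 0.111, 0.001], [0.111, -0.994, -0.0], [0.001, 0.001, -1.0]]
wrist_force: [-0.2, -0.0, -0.2]
gripper_width: 0.0865
clock: 54.83
position: [0.4707, -0.3236, 0.1865]
orientation: [[0.994, 0.111, 0.005], [0.111, -0.994, -0.003], [0.004, 0.003, -1.0]]
wrist_force: [-1.0, -0.0, -0.2]
gripper_width: 0.0885
```

```bash
python3 -m handwheel '0 -0.02 0.02 0 0 0 95; -0.02 -0.05 0.04 0 0 0 95; -0.04 -0.08 0.05 0 0 0 95; -0.06 -0.11 0.05 0 0 0 95; -0.08 -0.14 0.05 0 0 0 95; -0.1 -0.17 0.05 0 0 0 95; -0.12 -0.2 0.05 0 0 0 95; -0.14 -0.23 0.05 0 0 0 95; -0.16 -0.25 0.05 0 0 0 95; -0.18 -0.26 0.05 0 0 0 95'
python3 - <<'E'
from h import *
import pickle
f=grab('top','t18.png');t=pickle.load(open('top0.pkl','rb'));g=grab('scene','s18.png')
a=np.array(f['pixels']).astype(int);b=np.array(t['pixels']).astype(int)
d=(np.abs(a-b).max(2)>60).astype(np.uint8);d=cv2.morphologyEx(d,cv2.MORPH_OPEN,np.ones((2,2),np.uint8))
n,l,st,c=cv2.connectedComponentsWithStats(d)
print('changed',[(st[i].tolist()) for i in range(1,n) if st[i][4]>12])
o=np.array([.4435,-.3238]);y=np.radians(6.3);R=np.array([[np.cos(y),-np.sin(y)],[np.sin(y),np.cos(y)]])
hf=lambda u,v,z:np.round((R.T@(onz(f,u,v,z)[:2]-o))*1000,1)
H=hsv(f);
for q in [(-84,0,.055),(151,61,.05),(151,-61,.05),(0,30,.058),(0,-30,.058)]:
    p=R@np.array(q[:2])/1000+o;print(q,'exp px',proj(f,(p[0],p[1],q[2])).round(1))
m=((H[...,1]<90)&(H[...,2]>70)).astype(np.uint8)
for bb,s,ce in blobs(f,m,40):
    if 150<ce[0]<500 and 180<ce[1]<330:
        print(s,ce.round(1))
        if 420<ce[0]<470:
            r,cc=np.argwhere(bb).T; 
            top=r.min(); k=r<top+14
            for vv in range(r.min(),r.max(),4): print(vv,cc[r==vv].min(),cc[r==vv].max())
E
```

```text
clock: 55.67
position: [0.2877, -0.5857, 0.2343]
orientation: [[0.994, 0.108, 0.002], [0.108, -0.994, -0.002], [0.002, 0.002, -1.0]]
wrist_force: [0.4, -0.3, -0.8]
gripper_width: 0.0881
changed [[313, 177, 24, 27, 454], [360, 176, 12, 18, 140], [423, 198, 53, 117, 1707], [274, 261, 115, 47, 1272], [198, 270, 12, 17, 121], [188, 274, 6, 9, 42], [345, 274, 26, 2, 52], [390, 283, 3, 6, 18], [354, 295, 15, 2, 30], [632, 318, 8, 8, 53], [584, 331, 22, 10, 156], [616, 338, 14, 9, 59], [582, 344, 13, 14, 98], [625, 345, 15, 12, 80], [619, 347, 10, 5, 25], [635, 355, 5, 13, 44], [622, 359, 6, 11, 42], [485, 361, 112, 49, 564], [605, 375, 35, 24, 268], [596, 383, 8, 11, 33], [471, 411, 6, 4, 14], [469, 410, 143, 41, 763], [547, 441, 93, 39, 723]]
(-84, 0, 0.055) exp px [463.  313.1]
(151, 61, 0.05) exp px [424.5 225.1]
(151, -61, 0.05) exp px [471.3 218.8]
(0, 30, 0.058) exp px [446.4 281.6]
(0, -30, 0.058) exp px [469.8 278.5]
[ 421  201   51  113 1566] [452.  258.9]
201 422 423
205 422 425
209 422 424
213 423 469
217 424 471
221 424 471
225 424 454
229 446 451
233 446 452
237 447 452
241 448 453
245 448 453
249 449 461
253 438 462
257 438 463
261 439 456
265 451 461
269 448 462
273 447 463
277 447 464
281 448 464
285 450 465
289 449 465
293 452 466
297 454 465
301 454 465
305 455 466
309 456 467
[178 261  36  32 911] [195.3 276.8]
[486 295  22  35 585] [496.8 312.5]
[141 316  26  25 495] [153.6 328.1]
```

Run:
```python
from h import *
f=grab('scene');t=grab('top');H=hsv(f);m=(H[...,1]<90)
ht=hsv(t)[...,1]<90
# head: right/left end mid in top at z .05 -> ground line; compare in scene for several z
for n,(u,v) in {'left end':(424.5,222),'right end':(470.5,217)}.items():
    for z in (.040,.050,.065): print(n,z,proj(f,onz(t,u,v,z)).round(1))
a,b=proj(f,onz(t,424.5,222,.05)),proj(f,onz(t,470.5,217,.05))
u0,u1=int(min(a[0],b[0]))-8,int(max(a[0],b[0]))+8;v0=int(min(a[1],b[1]))-14;v1=int(max(a[1],b[1]))+16
print(u0,v0)
for v in range(v0,v1): print(v,''.join('#' if q else '.' for q in m[v,u0:u1]))
```

```text
left end 0.04 [224.  253.5]
left end 0.05 [224.4 250.4]
left end 0.065 [225.2 245.7]
right end 0.04 [182.1 249.9]
right end 0.05 [182.7 246.8]
right end 0.065 [183.7 242.2]
174 232
232 ................................################......#.#.
233 ................................###.####.######......####.
234 ...............................##########.#######...####..
235 ..............................######################..##..
236 ..............................#######################.#...
237 .............................########################.#...
238 .............................#########################....
239 ............................########################.#....
240 ............................#########################.....
241 ............................########################......
242 ............................########################.#....
243 ..............................#####################.......
244 ...............................############...###.#.#...##
245 ............................########..........#..#......##
246 .........#######...........##.###
[... 522 characters left out ...]
#######
255 ....#########.........................####################
256 ....########................................##############
257 ...#########................................##############
258 ...#########...............................###############
259 ...########...............................################
260 ..########...............................#################
261 .########...............................##################
262 .#####.#...............................###################
263 .#######...............................###################
264 .#######...............................###################
265 .######................................###################
```

The head's height triangulates to about 50 mm at the top, which is level and matches the clipped pose. Handing in.

```bash
python3 -c "
from station import arm
print(arm.observe()['clock'],arm.hand_in())"
```

```text
the job is handed in; nothing more can be done
55.8667 None
```

I took measures L and S, the only two under the riser, out with the reacher. L is nested in XL and S in L, and the reacher is pressed into the beech holder's clip. I handed in at 55.9 s on the robot's clock.

**Last checks:**
- **Nest:** the rim outlines match fully seated, upright cups to within about 2–3 pixels. XL had not been moved.
- **Clip:** the rollers close over the shaft, and the handle met the rest block with about 11 N. After release, the head's top edge works out at about 50 mm high, which is the level, clipped height.
- **Other things:** comparing the first and last top views shows changes only at the moved items, the arm and shadows. The orange look-alike was left alone.

**Disagreement:** the two cameras differ by about 3 mm on where the holder is along its length. In the last top view the head lies up to about 5 mm further forward than that camera predicts, while the tail matches. I went by the wrist camera, which saw the shaft and clip together.

I used all 16 picture views, so everything after lining up over the clip was checked from pixel measurements.

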